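# Isolate the supply, load the breaker row and fit the cover bar

## Robot

A 6-joint arm with a two-finger parallel gripper is mounted at the origin on the work surface. World frame = base frame: x ahead of the robot, y to its left, z up, the work surface at z = 0. Lengths are in m, angles in rad, forces in N, time in s.
With the tool pointing down it reaches from about 0.375 to 0.925 m from the base axis. Payload 5.7 kg.
Tool frame: the origin (TCP) lies midway between the tips of the shut fingers; the grasp point (between the pads) lies behind it (manip.pinch_z is the x of the grasp point in the tool frame, in m); x points along the fingers, y is the direction in which the jaws open and shut, and the axes are right-handed (so a half turn about x gives the same grasp; the last joint's range is limited). The gripper opens to 85 mm and grips with 20 to 120 N. Pads are 22 mm wide; open, the fingers measure 114 mm over their backs; the gripper's body (76 mm by 85 mm) begins 54 mm behind the grasp point. The pads swing forward as they close: fully open they stand 13 mm farther back than shut.
Start: joints at [-0.115, 0.359, 1.51, -0, 1.272, -0.115], TCP at [0.6, -0, 0.195] pointing down, gripper open.
Joint ranges: [-2.97, 2.97], [-1.01, 2.36], [0.21, 2.38], [-0.96, 4.11], [0.2, 2.71], [-2.98, 2.98]. Speed limits (rad/s): [2.39, 2.39, 3.14, 3.14, 3.14, 3.14].

## Interface

Orientations are given as a unit quaternion [x, y, z, w].
In Python, from plant import manip gives the robot as it stands.
- The arm moves only by the tool send_rows, never from a script. Its argument "plan" is a list of rows, each an object with "slide": the shift along the tool's x, y, z in cm, a list of three; "delta_rot": the turn, a rotation vector about the tool's x, y, z in degrees, a list of three; "jaw": the finger opening in cm, from 0 to 8.54. In form: [{"slide": [tx, ty, tz], "delta_rot": [wx, wy, wz], "jaw": jaw}, ...]. A call has 1 to 8 rows; each row is the pose to reach, as a shift and turn from the pose commanded when the call began, along the tool's axes at that moment; what a row does not reach only later rows make up. A row lasts 1/10 s, in which the tool goes at most 50 mm and 8.59 degrees, less where a joint would pass 70% of its speed; a pose out of reach is approached as far as the arm can. A call with a gripper value outside its range is refused whole. The fingers move at their own pace and stop on an object; "force" is the grip in N (left out, the last holds). Time passes only in rows, so rows that repeat a pose let the fingers close. It gives the time, the measured TCP pose, the force and the opening at its end, in the units of the state.
- manip.state(): the state, without advancing time (a new reading comes with each control period).
- manip.camera(name): name is "scene" or "side" or "wrist"; returns the picture (384x512x3 uint8, blue, green, red); there is no depth.
- manip.camera_model(name): a dict with "vfov" (degrees; the focal length in pixels is half the picture's height over the tangent of half this angle, whatever the lens; pixels are square), "cx", "cy" (the principal point, pixels), "world_from_camera" (4x4, takes a point from camera to world coordinates). Camera axes: x right, y down, z forward; pixel columns grow to the right and rows downward; lengths in m; the calibration is good to about 2 mm. A picture is of the moment at which its call begins: read the wrist's pose just before it. camera_model takes no time and is no camera call; for the wrist camera it gives the pose at the moment of the call.
- manip.finish_job(): hands the job in, once; it reports no verdict.
The state is a dict: "t": time; "q": joint angles; "dq": joint speeds; "effort": joint torques, N m; "position": TCP position; "tcp_rot": TCP orientation; "force": force on the tool from outside, world axes, zero at the start; "ft_torque": the same for the moment, N m; "gripper_width": opening from 0.0 (shut) to 1.0 (fully open).
Only numpy, scipy, OpenCV 4.12 (cv2) and the standard library are available. Lean on these libraries where they do the work, as an engineer would, in place of code of your own. Each camera call takes 0.05 s, during which the arm holds its last target. There are 200 camera calls.

## Task

Before working on the household breaker board, turn the rotary isolator fully to off (a quarter turn anticlockwise seen from above) and then swing its lockout hasp fully out, away from the isolator box. Only then slide every loose breaker module there is (three or four) into the track from its open end and along to the stop, so that they stand in one closed row with the first against the stop; then lay the cover bar centred over the row so that it rests flat in the notches of both brackets. Leave the isolator off with its hasp out, everything released, and do not disturb the mug, remote control, sauce bottle or screwdriver.

Things in the scene. Friction and masses are not known exactly. Their poses are not given: they have to be found in the camera images.
- iso_box: fixed grey isolator box 130 (x) x 120 (y) x 60 mm tall; origin at the centre of its underside on the table. The handle's vertical axis passes through its centre; the hasp is pivoted on its top near the -x edge
- isolator (a joint): angle of the black bar handle on top of iso_box, 0 = on (bar along the box's x), 1.571 = fully off (bar along the box's y); grows anticlockwise seen from above. Starts near 0, stiff friction about 0.12 N m, stays where left, stop at each end
- handle_grip (a point): middle of the bar handle, on its turning axis, 90 mm above the table; its x runs along the bar. The bar is 64 x 16 mm, from 70 to 104 mm above the table, on a disc of 30 mm radius whose top is 70 mm above the table
- hasp (a joint): angle of the steel hasp, 0 = folded along the box's -x edge (arm pointing along the box's -y), 1.571 = fully out (arm pointing along the box's -x, beyond the box); grows clockwise seen from above. Starts near 0, friction about 0.06 N m, stays where left, stop at each end
- hasp_lug (a point): middle of the grippable part of the upright round lug at the end of the hasp arm, 86 mm above the table: the lug is 12 mm in diameter, from 69 (top of the arm) to 98 mm above the table, 70 mm from the pivot
- hasp_pivot (a point): point on the hasp's vertical pivot axis, at the height of hasp_lug, 86 mm above the table
- panel: fixed steel track on a white base plate 380 (x) x 100 (y) x 6 mm; origin at the centre of the plate's underside on the table, x along the track towards its stop. Modules enter only from the open mouth moving to +x: foot under the lips, neck in the slot, body above. Seated centres are 39.5 mm above the table, at x = +60 mm (against the stop), then +24, -12 and -48
- track_mouth (a point): open mouth of the track, on its centre line at floor height, panel x = -78 mm, 12 mm above the table. From here to the stop the side walls are 38 mm apart, lips from 22 to 26 mm above the table leave a slot 18 mm wide. Before it lies an open apron of floor, panel x = -143 to -78; guides 10 mm high flare from about 39 mm apart at the mouth to 52 mm at x = -102
- track_stop (a point): face of the stop at the closed end of the track, on its centre line at floor height, panel x = +78 mm, 12 mm above the table; the stop's top is 42 mm above the table
- notch_far (a point): middle of the notch floor of the bracket beyond the stop, panel x = +165 mm, 80 mm above the table. Each bracket is 20 (x) x 50 (y) mm with two cheeks that rise 14 mm above the notch floor; the notch is 32 mm wide (y) and open along x
- notch_near (a point): the same on the bracket beyond the apron, panel x = -165 mm, 80 mm above the table
- m1_c (a point): loose white breaker module standing on its heavy steel T-foot: 36 (x) x 44 (y) x 55 mm tall, 0.14 kg (varies). Body 44 mm wide from 17 to 55 mm above its underside, neck below it 14 mm wide, foot 34 mm wide and 6 mm thick, all 36 mm long; 5 mm black toggle strip on top. Same after a half turn. This point: its centre, 27.5 mm above its underside. May be absent (None)
- m2_c (a point): loose white breaker module standing on its heavy steel T-foot: 36 (x) x 44 (y) x 55 mm tall, 0.14 kg (varies). Body 44 mm wide from 17 to 55 mm above its underside, neck below it 14 mm wide, foot 34 mm wide and 6 mm thick, all 36 mm long; 5 mm black toggle strip on top. Same after a half turn. This point: its centre, 27.5 mm above its underside. May be absent (None)
- m3_c (a point): loose white breaker module standing on its heavy steel T-foot: 36 (x) x 44 (y) x 55 mm tall, 0.14 kg (varies). Body 44 mm wide from 17 to 55 mm above its underside, neck below it 14 mm wide, foot 34 mm wide and 6 mm thick, all 36 mm long; 5 mm black toggle strip on top. Same after a half turn. This point: its centre, 27.5 mm above its underside. May be absent (None)
- m4_c (a point): loose white breaker module standing on its heavy steel T-foot: 36 (x) x 44 (y) x 55 mm tall, 0.14 kg (varies). Body 44 mm wide from 17 to 55 mm above its underside, neck below it 14 mm wide, foot 34 mm wide and 6 mm thick, all 36 mm long; 5 mm black toggle strip on top. Same after a half turn. This point: its centre, 27.5 mm above its underside. May be absent (None)
- bar_grip (a point): centre of the black grip fin of the loose aluminium cover bar. Bar 370 (x) x 26 (y) x 10 mm, 0.2 kg (varies); fin 50 (x) x 16 (y) x 30 mm tall stands in the middle of its top. This point is 25 mm above the bar's underside; laid in place it is 105 mm above the table over the panel's origin; its x runs along the bar. Same either way round
- mug: bystander: white mug, radius 38 mm, 90 mm tall; origin at the centre of its underside
- remote: bystander: black remote control lying flat, 160 x 45 x 18 mm; origin at the centre of its underside
- sauce: bystander: amber bottle, radius 30 mm, 140 mm tall; origin at the centre of its underside
- driver: bystander: screwdriver lying on the table; origin near its middle

How it is judged:
By the outcome, as a careful person would: the job done as asked, in the order asked, and still so for the second after the job is handed in, with the robot touching nothing.
Of m1, m2, m3, m4 only 3 to 4 are there at a start; the rules pass over those that are not, and their reading is None.
At some moment in a run one of m1, m2, m3, m4, bar may be knocked a few centimetres aside while the robot is not near it.
It also fails if it takes over 208 s, if anything falls off the work surface, if the arm or the gripper's body presses on something with over 40 N, if the wrist force passes 120 N, or if a joint passes its speed limit or range.

## Working session

There is one attempt and no reset: what is moved stays moved. The work goes in short steps, Python scripts to look and compute and a tool call to move; the robot and the scene stay as the last step left them, time stands still between calls to the robot, and variables do not carry over. Pictures are saved under pics/ and viewed, about 12 in all and at most 16, crops included, and the job is handed in when it is done.

Besides the shell and the picture viewer there is one more tool, called after "Call:" as a command line: name --argument value ..., lists and objects as JSON in quotes. send_rows: Moves the arm, as the interface text tells. Its arguments: {"type":"object","properties":{"plan":{"type":"array"},"force":{"type":"number"}},"required":["plan"]}

```bash
ls; mkdir -p pics; python3 - <<'E'
from plant import manip
import cv2,numpy as np
print(manip.state(), manip.pinch_z)
for n in ("scene","side","wrist"):
    m=manip.camera_model(n); print(n,m)
    cv2.imwrite(f"pics/{n}0.png",manip.camera(n))
a=cv2.imread("pics/scene0.png");b=cv2.imread("pics/side0.png")
E
```

```text
pics
{'t': 0.0, 'q': array([-1.15080189e-01,  3.59510694e-01,  1.51145193e+00,  3.12559745e-05,
        1.27253329e+00, -1.15114603e-01]), 'dq': array([-3.66138378e-04,  5.32591362e-04,  6.82770229e-04, -6.20658394e-05,
        6.17703616e-04, -1.33135342e-03]), 'effort': array([ 1.96551155e-03, -5.27614331e+01, -2.78626120e+01, -6.37880498e-05,
        1.32890840e-02, -2.81424428e-05]), 'position': array([5.99230123e-01, 1.05502124e-04, 1.94442873e-01]), 'tcp_rot': array([ 0.49958373,  0.50053994, -0.50040322,  0.4994722 ]), 'force': array([-0.31238497,  0.82740917, -0.52167056]), 'ft_torque': array([ 0.00692329,  0.0257684 , -0.01234625]), 'gripper_width': 1.0055461731317938} -0.0187
scene {'vfov': 54.99936918792975, 'cx': 254.38986853456765, 'cy': 198.35270844265503, 'world_from_camera': array([[-0.82293378,  0.48806458, -0.29081429,  0.90895138],
       [ 0.56793365,  0.69299283, -0.44408592,  0.43473294],
       [-0.01521038, -0.53061653, -0.84747551,  0.97814002],
       [ 0.        ,  0.        ,  0.        ,  1.        ]])}
side {'vfov': 56.01576927970219, 'cx': 251.43496245211557, 'cy': 190.12052874508527, 'world_from_camera': array([[ 0.99748835, -0.05990831,  0.03778874,  0.55790134],
       [-0.06935303, -0.71766137,  0.69293023, -0.86834863],
       [-0.01439276, -0.6938106 , -0.72001368,  0.93034113],
       [ 0.        ,  0.        ,  0.        ,  1.        ]])}
wrist {'vfov': 59.293088010448045, 'cx': 253.62915863450039, 'cy': 195.28006829362383, 'world_from_camera': array([[ 0.99999756,  0.00159791, -0.00152605,  0.59891965],
       [ 0.00104804, -0.9510417 , -0.30906081,  0.07864499],
       [-0.00194519,  0.30905845, -0.95104106,  0.37313346],
       [ 0.        ,  0.        ,  0.        ,  1.        ]])}
```

View pics/scene0.png

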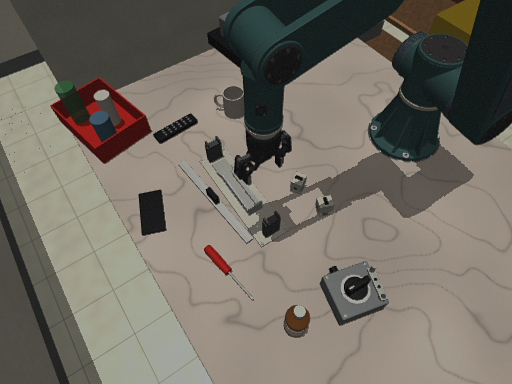

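View pics/side0.png

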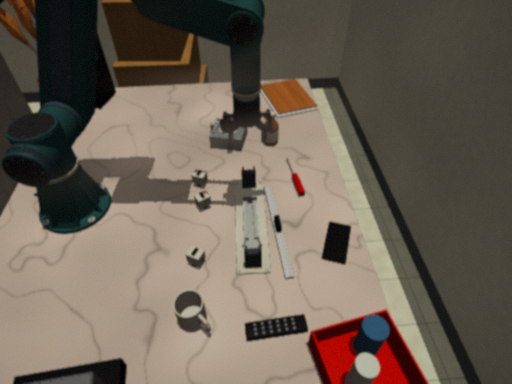

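Scene view: isolator at (356,290), panel from (213,150) to (270,222), bar fin at (212,195), modules at (298,183) and (325,204). Side view: modules at (200,177), (203,199) and (196,257), and the isolator at (228,135).

```bash
cat > h.py <<'E'
from plant import manip
import cv2,numpy as np
from scipy.spatial.transform import Rotation as R
def ray(m,u,v):
    f=192/np.tan(np.radians(m["vfov"]/2)); T=m["world_from_camera"]
    return T[:3,3], T[:3,:3]@np.array([(u-m["cx"])/f,(v-m["cy"])/f,1])
def onz(m,u,v,z):
    o,d=ray(m,u,v); return o+d*(z-o[2])/d[2]
def proj(m,p):
    f=192/np.tan(np.radians(m["vfov"]/2)); T=m["world_from_camera"]
    c=T[:3,:3].T@(np.asarray(p)-T[:3,3]); return c[0]/c[2]*f+m["cx"],c[1]/c[2]*f+m["cy"]
def two(m1,p1,m2,p2):
    o1,d1=ray(m1,*p1);o2,d2=ray(m2,*p2)
    A=np.c_[d1,-d2]; s=np.linalg.lstsq(A,o2-o1,rcond=None)[0]
    a=o1+d1*s[0];b=o2+d2*s[1]; return (a+b)/2,np.linalg.norm(a-b)
E
python3 - <<'E'
from h import *
np.set_printoptions(precision=3,suppress=True)
s=manip.camera_model("scene");d=manip.camera_model("side");w=manip.camera_model("wrist")
for n,m,u,v,z in [("iso",s,356,290,.09),("iso",d,228,135,.06),("finscene",s,212,195,.025),("finside",d,277,223,.025),("brA",s,270,222,.09),("brB",s,213,150,.09),("brA",d,249,177,.09),("brB",d,253,253,.09),
 ("ma",s,298,183,.04),("mb",s,325,204,.04),("ma",d,203,199,.04),("mb",d,200,177,.04),("mc",d,196,257,.04)]:
    print(n,onz(m,u,v,z))
a=cv2.imread("pics/scene0.png")[130:340,160:400];b=cv2.imread("pics/side0.png")[110:290,150:360]
a=cv2.resize(a,None,fx=2,fy=2,interpolation=2);b=cv2.resize(b,(0,0),fx=1.6,fy=1.6,interpolation=2)
c=np.zeros((420,480+b.shape[1],3),np.uint8);c[:420,:480]=a;c[:b.shape[0],480:]=b
cv2.imwrite("pics/z0.png",c[:,:800])
E
```

```text
iso [0.551 0.33  0.09 ]
iso [0.533 0.277 0.06 ]
finscene [ 0.681 -0.15   0.025]
finside [ 0.677 -0.15   0.025]
brA [0.613 0.057 0.09 ]
brB [ 0.609 -0.25   0.09 ]
brA [0.598 0.002 0.09 ]
brB [ 0.59  -0.301  0.09 ]
ma [ 0.446 -0.025  0.04 ]
mb [0.427 0.08  0.04 ]
ma [ 0.44  -0.039  0.04 ]
mb [0.427 0.068 0.04 ]
mc [ 0.425 -0.268  0.04 ]
```

View pics/z0.png

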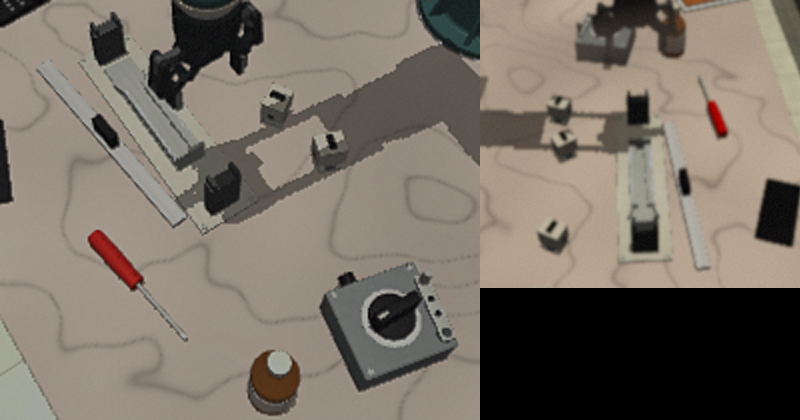

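View pics/wrist0.png

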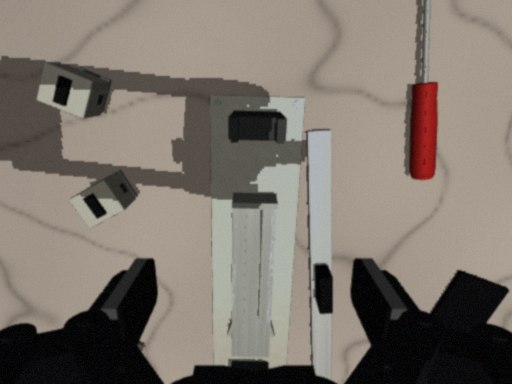

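The wrist picture shows the stop at (255,200), the mouth guides at (232,330) and (272,330), the bar at (320,280), and modules at (70,85) and (100,200). So panel +x is roughly world +y. The box's hasp edge faces the robot. Next I look at the isolator from near.

Call:
send_rows --plan '[{"slide":[-6.5,-6,-21],"delta_rot":[0,0,0],"jaw":8.5},{"slide":[-6.5,-6,-21],"delta_rot":[0,0,0],"jaw":8.5},{"slide":[-6.5,-6,-21],"delta_rot":[0,0,0],"jaw":8.5},{"slide":[-6.5,-6,-21],"delta_rot":[0,0,0],"jaw":8.5},{"slide":[-6.5,-6,-21],"delta_rot":[0,0,0],"jaw":8.5},{"slide":[-6.5,-6,-21],"delta_rot":[0,0,0],"jaw":8.5}]'

```text
t: 0.75
position: [0.5393, 0.2136, 0.2615]
tcp_rot: [0.5, 0.501, -0.498, 0.501]
force: [0.0, -1.4, 0.2]
gripper_width: 0.998
```

```bash
cat >> h.py <<'E'
def snap(name):
    m=manip.camera_model("wrist"); im=manip.camera("wrist"); cv2.imwrite(f"pics/{name}.png",im); np.save(f"pics/{name}.npy",m,allow_pickle=True); return m,im
def load(name): return np.load(f"pics/{name}.npy",allow_pickle=True).item(), cv2.imread(f"pics/{name}.png")
np.set_printoptions(precision=4,suppress=True)
E
python3 - <<'E'
from h import *
s=manip.state();print(s["t"],s["position"],s["tcp_rot"])
m,im=snap("iso1");print(m["world_from_camera"])
E
```

```text
0.75 [0.5393 0.2136 0.2615] [ 0.4998  0.5011 -0.4981  0.5009]
[[ 1.      0.0046  0.0029  0.538 ]
 [ 0.0052 -0.9516 -0.3074  0.2919]
 [ 0.0013  0.3074 -0.9516  0.4403]
 [ 0.      0.      0.      1.    ]]
```

View pics/iso1.png

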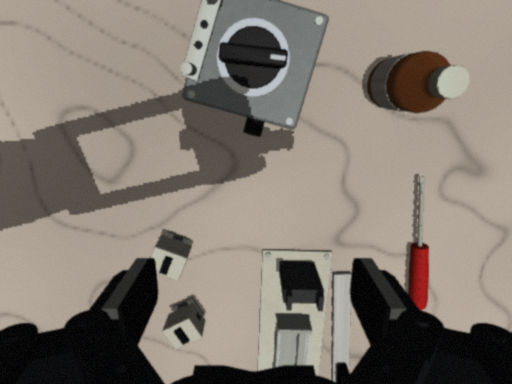

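The isolator disc centre is at (253,57) and the bar runs (219,53)–(287,58). The hasp lug is at (188,69), the box corners at (183,95), (295,128) and (328,12), and the sauce cap at (453,82).

```bash
python3 - <<'E'
from h import *
m,im=load("iso1")
g=cv2.cvtColor(im,cv2.COLOR_BGR2GRAY)
# bar/disc
z=lambda u,v,h: onz(m,u,v,h)[:2]
# white ring -> centre (on box top ~.06-.07)
c=z(253,57,.068); print("disc c",c)
P=[z(183,95,.06),z(295,128,.06),z(328,12,.06)]
print("corners",P, np.linalg.norm(P[0]-P[1]),np.linalg.norm(P[1]-P[2]),"centre",(P[0]+P[2])/2, "yaw",np.degrees(np.arctan2(*(P[1]-P[0])[::-1])),np.degrees(np.arctan2(*(P[2]-P[1])[::-1])))
a,b=z(219,53,.104),z(287,58,.104);print("bar",a,b,np.linalg.norm(a-b),(a+b)/2,np.degrees(np.arctan2(*(b-a)[::-1])))
print("lug top",z(188,69,.098),"sauce",z(453,82,.14))
cv2.imwrite("pics/iso1z.png",cv2.resize(im[0:150,160:350],None,fx=4,fy=4,interpolation=cv2.INTER_CUBIC))
E
```

```text
disc c [0.5377 0.3205]
corners [array([0.4622, 0.2826]), array([0.5848, 0.248 ]), array([0.6131, 0.3636])] 0.1273434255441725 0.11901075194968634 centre [0.5377 0.3231] yaw -15.757764252232572 76.23718438780058
bar [0.5064 0.321 ] [0.5692 0.317 ] 0.06297125674784575 [0.5378 0.319 ] -3.5922570404198035
lug top [0.4759 0.3073] sauce [0.7067 0.2963]
```

View pics/iso1z.png

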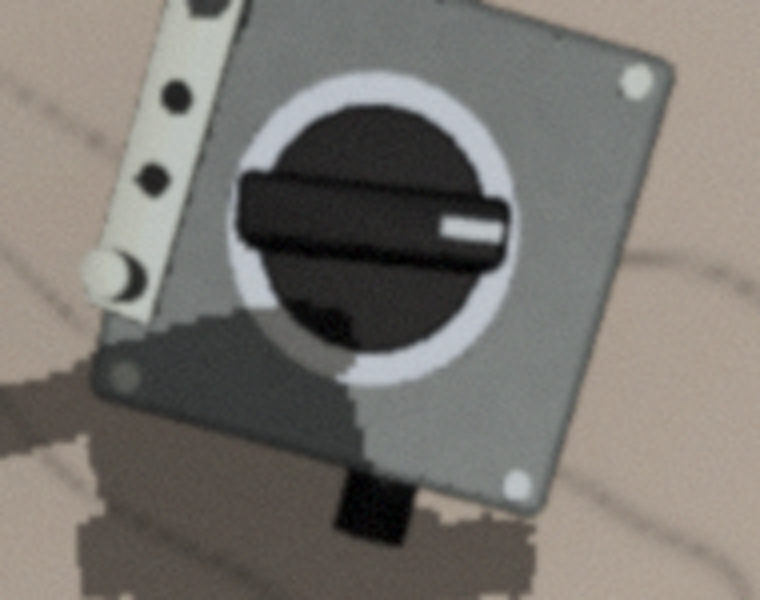

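Call:
send_rows --plan '[{"slide":[0,-0.2,-10.6],"delta_rot":[64,0,0],"jaw":5},{"slide":[0,-0.2,-10.6],"delta_rot":[64,0,0],"jaw":5},{"slide":[0,-0.2,-10.6],"delta_rot":[64,0,0],"jaw":5},{"slide":[0,-0.2,-10.6],"delta_rot":[64,0,0],"jaw":5},{"slide":[0,-0.2,-10.6],"delta_rot":[64,0,0],"jaw":5},{"slide":[0,-0.2,-10.6],"delta_rot":[64,0,0],"jaw":5},{"slide":[0,-0.2,-10.6],"delta_rot":[64,0,0],"jaw":5},{"slide":[0,-0.2,-10.6],"delta_rot":[64,0,0],"jaw":5}]'

```text
t: 1.6
position: [0.5383, 0.3142, 0.2592]
tcp_rot: [-0.689, -0.156, 0.69, -0.157]
force: [0.2, -0.1, -0.2]
gripper_width: 0.583
```

Call:
send_rows --plan '[{"slide":[0,0,0],"delta_rot":[30,0,0],"jaw":5},{"slide":[4,0,0],"delta_rot":[30,0,0],"jaw":5},{"slide":[8,0,0],"delta_rot":[30,0,0],"jaw":5},{"slide":[10,0,0],"delta_rot":[30,0,0],"jaw":5},{"slide":[10,0,0],"delta_rot":[30,0,0],"jaw":5},{"slide":[10,0,0],"delta_rot":[30,0,0],"jaw":5}]'

```text
t: 2.2
position: [0.5384, 0.315, 0.1601]
tcp_rot: [-0.706, 0.025, 0.707, 0.024]
force: [0.4, 1.2, 0.1]
gripper_width: 0.587
```

```bash
cat >> h.py <<'E'
def yaw(s): # jaw-axis yaw, deg
    y=R.from_quat(s["tcp_rot"]).as_matrix()[:,1]; return np.degrees(np.arctan2(y[1],y[0]))
def go(pos,yw=None):
    s=manip.state(); M=R.from_quat(s["tcp_rot"]).as_matrix()
    d=M.T@(np.array(pos)-s["position"])*100
    r=0 if yw is None else -((yw-yaw(s)+90)%180-90)
    print("now",s["t"],s["position"],"yaw",yaw(s),"tilt",M[:,0],"F",s["force"],"w",s["gripper_width"]*8.5,"q",s["q"]); print("slide cm",d,"rotx",r)
E
python3 -c "
from h import *
go((.5377,.320,.076),-93.6)"
```

```text
now 2.2 [0.5384 0.315  0.1601] yaw -93.9369786812038 tilt [-0.0009 -0.0007 -1.    ] F [0.3758 1.1879 0.1173] w 4.988860822785574 q [ 0.4188  0.4248  1.4972 -0.0003  1.2207  2.0584]
slide cm [ 8.4074 -0.5042  0.0964] rotx -0.3369786812038029
```

Call:
send_rows --plan '[{"slide":[0,-0.5,0.1],"delta_rot":[0,0,0],"jaw":5},{"slide":[4,-0.5,0.1],"delta_rot":[0,0,0],"jaw":5},{"slide":[7,-0.5,0.1],"delta_rot":[0,0,0],"jaw":5},{"slide":[8.4,-0.5,0.1],"delta_rot":[0,0,0],"jaw":5},{"slide":[8.4,-0.5,0.1],"delta_rot":[0,0,0],"jaw":5},{"slide":[8.4,-0.5,0.1],"delta_rot":[0,0,0],"jaw":1.0},{"slide":[8.4,-0.5,0.1],"delta_rot":[0,0,0],"jaw":1.0},{"slide":[8.4,-0.5,0.1],"delta_rot":[0,0,0],"jaw":1.0}]' --force 60

```text
t: 3.0
position: [0.5385, 0.3217, 0.078]
tcp_rot: [0.708, -0.024, -0.706, -0.025]
force: [0.5, 0.6, -0.4]
gripper_width: 0.118
```

```bash
python3 -c "
from h import *
go((.5377,.320,.076),-15)"
```

```text
now 3.0 [0.5385 0.3217 0.078 ] yaw -93.98927408385107 tilt [ 0.0026  0.0012 -1.    ] F [ 0.4844  0.6048 -0.4409] w 1.0026572791701631 q [0.4283 0.5146 1.573  0.     1.0511 2.0687]
slide cm [0.1979 0.1707 0.0718] rotx -78.98927408385106
```

```bash
python3 - <<'E'
from h import *
m,im=snap("iso2"); a=manip.camera("scene"); m2=manip.camera_model("scene"); print(proj(m2,(.538,.32,.1)))
b=cv2.resize(a[200:340,280:460],None,fx=2.2,fy=2.2)
c=np.zeros((384,512+b.shape[1],3),np.uint8);c[:,:512]=im;c[:b.shape[0],512:]=b
cv2.imwrite("pics/iso2c.png",c[:,:800])
E
```

```text
(np.float64(357.91476136880203), np.float64(282.24543642389017))
```

View pics/iso2c.png

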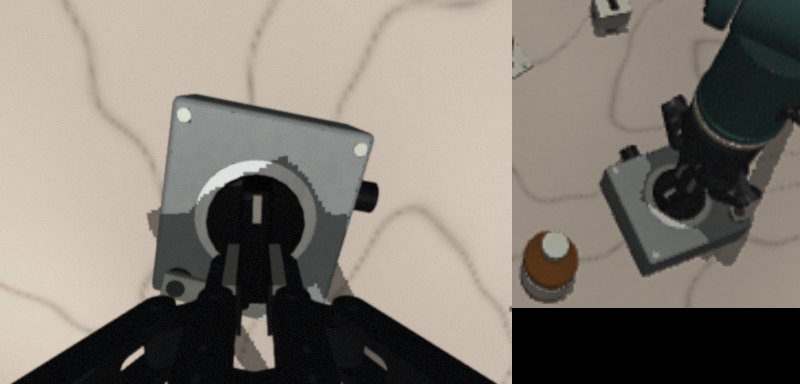

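The wrist view shows the fingers astride the bar with its white mark at (257,208). I close further to see whether it is gripped.

Call:
send_rows --plan '[{"slide":[0,0,0],"delta_rot":[0,0,0],"jaw":0},{"slide":[0,0,0],"delta_rot":[0,0,0],"jaw":0},{"slide":[0,0,0],"delta_rot":[0,0,0],"jaw":0},{"slide":[0,0,0],"delta_rot":[-8,0,0],"jaw":0},{"slide":[0,0,0],"delta_rot":[-16,0,0],"jaw":0},{"slide":[0,0,0],"delta_rot":[-16,0,0],"jaw":0}]' --force 80

```text
t: 3.7
position: [0.5372, 0.321, 0.0762]
tcp_rot: [-0.703, -0.074, 0.703, -0.074]
force: [-0.1, -0.7, -0.6]
gripper_width: 0.003
```

```bash
python3 -c "
from h import *
go((.5377,.320,.076),-15);print(manip.state()['ft_torque'])"
```

```text
now 3.7 [0.5372 0.321  0.0762] yaw -77.93326099989721 tilt [-0.0003 -0.0001 -1.    ] F [-0.0781 -0.7363 -0.5544] w 0.0258502116291905 q [0.4282 0.5165 1.5748 0.0001 1.0505 1.7884]
slide cm [ 0.0189  0.1079 -0.0235] rotx -62.933260999897215
[-0.026   0.0228 -0.0691]
```

```bash
python3 - <<'E'
from h import *
m,im=load("iso2"); print(m["world_from_camera"])
for p in [(.5377,.3205,.07),(.5377,.3205,.104),(.5692,.317,.104),(.5384,.3217,.078)]: print(p,proj(m,p))
for px in [(255,216)]: print(onz(m,*px,.07))
print(onz(m,257,195,.104),onz(m,257,222,.104))
E
```

```text
[[-0.0686 -0.9497 -0.3056  0.6163]
 [-0.9976  0.065   0.0217  0.3154]
 [-0.0007  0.3064 -0.9519  0.2568]
 [ 0.      0.      0.      1.    ]]
(0.5377, 0.3205, 0.07) (np.float64(254.37064071647552), np.float64(224.9606352624724))
(0.5377, 0.3205, 0.104) (np.float64(254.46299620806215), np.float64(251.34970816000236))
(0.5692, 0.317, 0.104) (np.float64(257.32422830315113), np.float64(191.14371798535296))
(0.5384, 0.3217, 0.078) (np.float64(252.2265053807899), np.float64(229.39332772564))
[0.5434 0.3197 0.07  ]
[0.5673 0.3173 0.104 ] [0.5535 0.3182 0.104 ]
```

```bash
python3 - <<'E'
from h import *
m,im=snap("iso3"); 
b=np.clip(im[130:384,150:380].astype(float)*2.2,0,255).astype(np.uint8)
cv2.imwrite("pics/iso3c.png",cv2.resize(b,None,fx=2.3,fy=2.3,interpolation=2))
for p in [(.5377,.3205,.07),(.5377,.3205,.104),manip.state()["position"]]: print(p,(np.array(proj(m,p))-[150,130])*2.3)
E
```

```text
(0.5377, 0.3205, 0.07) [238.5429 216.4934]
(0.5377, 0.3205, 0.104) [238.681  278.0006]
[0.5372 0.321  0.0762] [236.1958 227.4088]
```

View pics/iso3c.png

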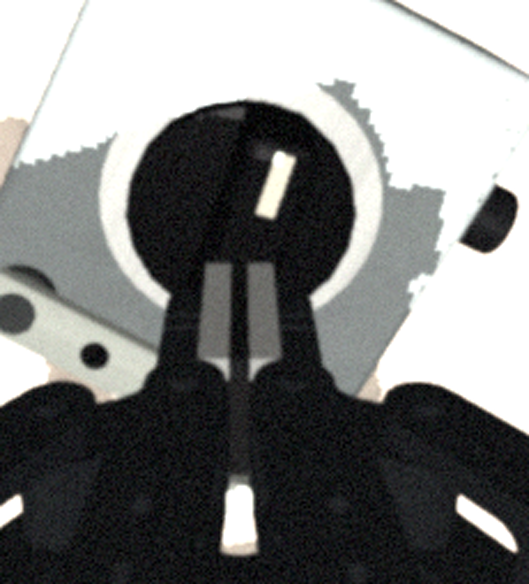

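```bash
python3 - <<'E'
from h import *
m,im=load("iso3")
G=lambda b:(255*np.clip(b/60.,0,1)**0.7).astype(np.uint8)
b=cv2.resize(G(im[160:300,190:320]),None,fx=3,fy=3,interpolation=2)
a=manip.camera("scene");sm=manip.camera_model("scene");cv2.imwrite("pics/sc3.png",a)
d=cv2.resize(G(a[225:315,310:410]),None,fx=4,fy=4,interpolation=2)
for p in [(.5377,.3205,.07),(.5377,.3205,.104),(.537,.321,.076)]: print(p,(np.array(proj(sm,p))-[310,225])*4+[400,0],(np.array(proj(m,p))-[190,160])*3)
c=np.zeros((420,800,3),np.uint8);c[:b.shape[0],:b.shape[1]]=b;c[:d.shape[0],400:400+d.shape[1]]=d
cv2.imwrite("pics/g3.png",c)
E
```

```text
(0.5377, 0.3205, 0.07) [581.9469 245.4565] [191.1429 192.3827]
(0.5377, 0.3205, 0.104) [594.0526 227.1437] [191.323  272.6095]
(0.537, 0.321, 0.076) [585.4108 242.3226] [187.858  207.3776]
```

View pics/g3.png

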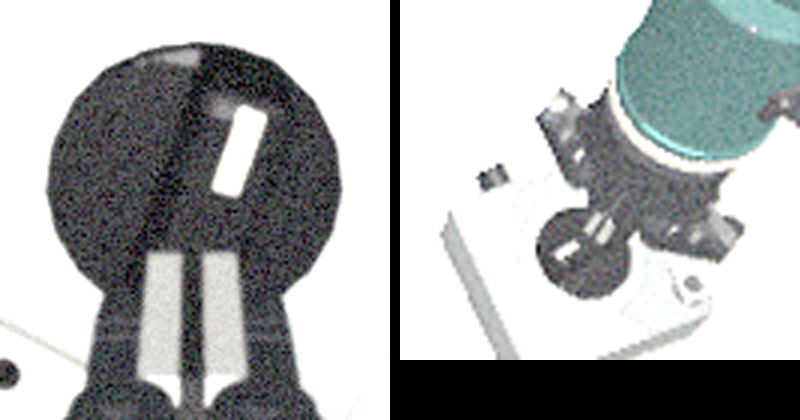

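The shut fingers hang visibly above the bar. All three views put the real finger tips about 40 mm behind the reported TCP. I'll open, turn back, go lower in steps and check the force.

Call:
send_rows --plan '[{"slide":[0,0,0],"delta_rot":[0,0,0],"jaw":4.5},{"slide":[0,0,0],"delta_rot":[8,0,0],"jaw":4.5},{"slide":[0,0,0],"delta_rot":[16,0,0],"jaw":4.5},{"slide":[1,0,0],"delta_rot":[16,0,0],"jaw":4.5},{"slide":[2,0,0],"delta_rot":[16,0,0],"jaw":4.5},{"slide":[2.5,0,0],"delta_rot":[16,0,0],"jaw":4.5},{"slide":[2.5,0,0],"delta_rot":[16,0,0],"jaw":4.5}]'

```text
t: 4.5
position: [0.5362, 0.3205, 0.0497]
tcp_rot: [-0.706, 0.025, 0.708, 0.024]
force: [-0.3, -0.4, 0.6]
gripper_width: 0.523
```

```bash
python3 - <<'E'
from h import *
go((.5377,.320,.04),-93.6)
m,im=snap("iso4"); 
G=lambda b:(255*np.clip(b/60.,0,1)**0.7).astype(np.uint8)
a=manip.camera("scene")
c=np.zeros((384,800,3),np.uint8);c[:,:512]=im;c[:288,512:]=cv2.resize(G(a[225:315,320:410]),(288,288),interpolation=2)
cv2.imwrite("pics/iso4c.png",c)
E
```

```text
now 4.5 [0.5362 0.3205 0.0497] yaw -93.92769970653028 tilt [-0.0027 -0.0011 -1.    ] F [-0.3366 -0.3551  0.6049] w 4.4426828976647705 q [0.4282 0.5486 1.5957 0.0001 1.0001 2.0675]
slide cm [ 0.9669  0.0399 -0.1601] rotx -0.32769970653028224
```

View pics/iso4c.png

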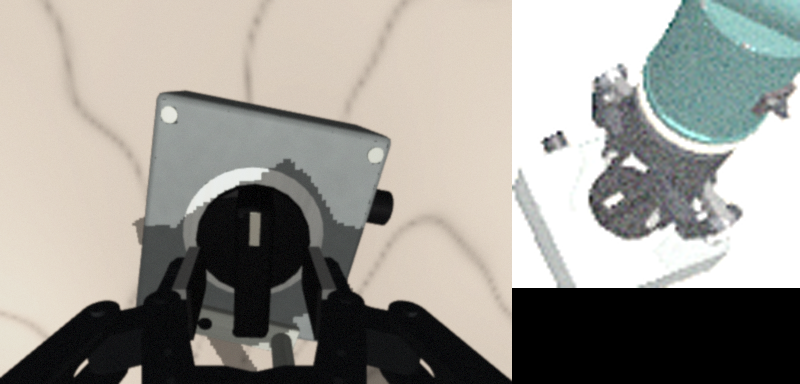

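The bar stands between the open fingers, centred at (253,270). I descend a little more and grip.

Call:
send_rows --plan '[{"slide":[0.7,0,-0.1],"delta_rot":[0,0,0],"jaw":4.5},{"slide":[1.4,0,-0.1],"delta_rot":[0,0,0],"jaw":4.5},{"slide":[1.4,0,-0.1],"delta_rot":[0,0,0],"jaw":0.5},{"slide":[1.4,0,-0.1],"delta_rot":[0,0,0],"jaw":0.5},{"slide":[1.4,0,-0.1],"delta_rot":[0,0,0],"jaw":0.5},{"slide":[1.4,0,-0.1],"delta_rot":[0,0,0],"jaw":0.5},{"slide":[1.4,0,-0.1],"delta_rot":[-8,0,0],"jaw":0.5},{"slide":[1.4,0,-0.1],"delta_rot":[-8,0,0],"jaw":0.5}]' --force 80

```text
t: 5.4
position: [0.538, 0.3209, 0.0372]
tcp_rot: [-0.706, -0.025, 0.707, -0.025]
force: [0.4, 0.2, -2.6]
gripper_width: 0.17
```

```bash
python3 -c "
from h import *
go((.5377,.320,.036),-15);print(manip.state()['ft_torque'])"
```

```text
now 5.4 [0.538  0.3209 0.0372] yaw -85.90366819021337 tilt [-0.0005 -0.0002 -1.    ] F [ 0.3774  0.2021 -2.6274] w 1.4439127952554596 q [ 0.4275  0.5655  1.6026 -0.      0.9741  1.9268]
slide cm [0.1162 0.0837 0.0409] rotx -70.90366819021335
[-0.023   0.0312  0.1076]
```

Call:
send_rows --plan '[{"slide":[0,0,0],"delta_rot":[-8,0,0],"jaw":0.5},{"slide":[0,0,0],"delta_rot":[-16,0,0],"jaw":0.5},{"slide":[0,0,0],"delta_rot":[-24,0,0],"jaw":0.5},{"slide":[0,0,0],"delta_rot":[-32,0,0],"jaw":0.5},{"slide":[0,0,0],"delta_rot":[-40,0,0],"jaw":0.5},{"slide":[0,0,0],"delta_rot":[-48,0,0],"jaw":0.5},{"slide":[0,0,0],"delta_rot":[-56,0,0],"jaw":0.5},{"slide":[0,0,0],"delta_rot":[-62,0,0],"jaw":0.5}]'

```text
t: 6.2
position: [0.5382, 0.3206, 0.0372]
tcp_rot: [-0.593, -0.385, 0.593, -0.386]
force: [0.8, -0.3, -2.4]
gripper_width: 0.177
```

Call:
send_rows --plan '[{"slide":[0,0,0],"delta_rot":[-4,0,0],"jaw":0.5},{"slide":[0,0,0],"delta_rot":[-7,0,0],"jaw":0.5},{"slide":[0,0,0],"delta_rot":[-9,0,0],"jaw":0.5},{"slide":[0,0,0],"delta_rot":[-10,0,0],"jaw":0.5},{"slide":[0,0,0],"delta_rot":[-11,0,0],"jaw":0.5}]'

```text
t: 6.7
position: [0.5382, 0.3207, 0.0372]
tcp_rot: [-0.554, -0.44, 0.554, -0.44]
force: [0.3, -2.5, -1.8]
gripper_width: 0.173
```

```bash
python3 -c "
from h import *
go((.5377,.320,.036),-15);print(manip.state()['ft_torque'])"
```

```text
now 6.7 [0.5382 0.3207 0.0372] yaw -13.120202858317601 tilt [-0.0003 -0.0003 -1.    ] F [ 0.2823 -2.5218 -1.8275] w 1.467435130849704 q [ 0.4272  0.5655  1.6025 -0.0002  0.9741  0.6563]
slide cm [ 0.1178 -0.0386  0.0766] rotx 1.8797971416824026
[-0.3637 -0.1406 -0.8232]
```

The stop was reached, with the torque rising to 0.8 N m at yaw −13°. I release, lift and go to the hasp lug.

Call:
send_rows --plan '[{"slide":[0,0,0],"delta_rot":[0,0,0],"jaw":4.2},{"slide":[0,0,0],"delta_rot":[0,0,0],"jaw":4.2},{"slide":[-4,0,0],"delta_rot":[0,0,0],"jaw":4.2},{"slide":[-8,0,0],"delta_rot":[0,0,0],"jaw":4.2},{"slide":[-8,-3,1.5],"delta_rot":[0,0,0],"jaw":4.2},{"slide":[-8,-5.7,2.7],"delta_rot":[0,0,0],"jaw":4.2},{"slide":[-8,-5.7,2.7],"delta_rot":[0,0,0],"jaw":4.2}]'

```text
t: 7.4
position: [0.4723, 0.3066, 0.1176]
tcp_rot: [-0.552, -0.441, 0.554, -0.44]
force: [-0.2, 0.0, -0.0]
gripper_width: 0.491
```

```bash
python3 - <<'E'
from h import *
go((.4759,.3073,.038))
m,im=snap("hasp1")
z=lambda u,v,h: onz(m,u,v,h)[:2]
p=proj(m,(.4759,.3073,.098));print(p,proj(m,(.4759,.3073,.08)))
cv2.imwrite("pics/hasp1c.png",im)
E
```

```text
now 7.4 [0.4723 0.3066 0.1176] yaw -12.98042288334847 tilt [-0.0033 -0.0009 -1.    ] F [-0.2044  0.0264 -0.0113] w 4.172100953173454 q [0.4526 0.3903 1.6772 0.0007 1.0774 0.6788]
slide cm [ 7.9637  0.3547 -0.158 ] rotx 0
(np.float64(259.75997352939123), np.float64(214.2011391545259)) (np.float64(259.3838820916647), np.float64(204.56601156978724))
```

View pics/hasp1c.png

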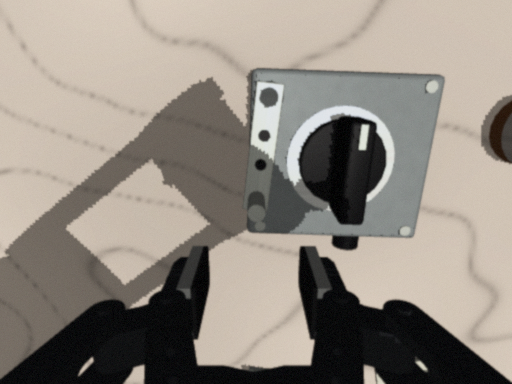

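The handle is now along the box's y, so it is off. The lug is at (257,212) as predicted, and the pivot is at (269,97). I descend on the lug and grip.

Call:
send_rows --plan '[{"slide":[0,0.3,-0.1],"delta_rot":[0,0,0],"jaw":4.2},{"slide":[4,0.3,-0.1],"delta_rot":[0,0,0],"jaw":4.2},{"slide":[7,0.3,-0.1],"delta_rot":[0,0,0],"jaw":4.2},{"slide":[7.8,0.3,-0.1],"delta_rot":[0,0,0],"jaw":4.2},{"slide":[7.8,0.3,-0.1],"delta_rot":[0,0,0],"jaw":0.2},{"slide":[7.8,0.3,-0.1],"delta_rot":[0,0,0],"jaw":0.2},{"slide":[7.8,0.3,-0.1],"delta_rot":[0,0,0],"jaw":0.2},{"slide":[7.8,0.3,-0.1],"delta_rot":[0,0,0],"jaw":0.2}]' --force 30

```text
t: 8.25
position: [0.4802, 0.3083, 0.0402]
tcp_rot: [0.554, 0.44, -0.553, 0.44]
force: [-2.1, 1.2, -1.9]
gripper_width: 0.127
```

```bash
python3 - <<'E'
from h import *
m,im=load("hasp1")
L=onz(m,257,212,.098)[:2];P=onz(m,269,97,.072)[:2];print(L,P,np.linalg.norm(L-P),np.degrees(np.arctan2(*(L-P)[::-1])))
s=manip.state();go(s["position"])
# arc about pivot, in tool frame
M=R.from_quat(s["tcp_rot"]).as_matrix(); p0=s["position"]
for e in [0,]:
  a0=np.arctan2(p0[1]-P[1],p0[0]-P[0]); r=np.hypot(*(p0[:2]-P)); print("r",r)
  c=P if abs(r-.07)<.004 else P
  c=p0[:2]-.07*np.array([np.cos(a0),np.sin(a0)])
  for t in range(10,101,10):
    a=a0-np.radians(t); q=np.r_[c+.07*np.array([np.cos(a),np.sin(a)]),p0[2]]; print(t,(M.T@(q-p0)*100).round(2))
E
```

```text
[0.4745 0.3091] [0.4973 0.3742] 0.0689621481399095 -109.25577452455592
now 8.25 [0.4802 0.3083 0.0402] yaw -13.006654266607518 tilt [ 0.0009  0.001  -1.    ] F [-2.1268  1.1658 -1.942 ] w 1.0794993984416001 q [0.4494 0.4983 1.7322 0.0006 0.9099 0.676 ]
slide cm [0. 0. 0.] rotx 0
r 0.06810759897901175
10 [-0.   -1.21 -0.14]
20 [-0.   -2.38 -0.49]
30 [-0.   -3.47 -1.03]
40 [-0.   -4.45 -1.76]
50 [-0.   -5.29 -2.64]
60 [ 0.   -5.97 -3.66]
70 [ 0.   -6.45 -4.78]
80 [ 0.   -6.74 -5.97]
90 [ 0.   -6.81 -7.18]
100 [ 0.01 -6.67 -8.4 ]
```

Call:
send_rows --plan '[{"slide":[0,-1.2,-0.15],"delta_rot":[0,0,0],"jaw":0.2},{"slide":[0,-2.4,-0.5],"delta_rot":[0,0,0],"jaw":0.2},{"slide":[0,-3.5,-1.0],"delta_rot":[0,0,0],"jaw":0.2},{"slide":[0,-4.45,-1.75],"delta_rot":[0,0,0],"jaw":0.2},{"slide":[0,-5.3,-2.65],"delta_rot":[0,0,0],"jaw":0.2},{"slide":[0,-5.95,-3.65],"delta_rot":[0,0,0],"jaw":0.2},{"slide":[0,-6.45,-4.8],"delta_rot":[0,0,0],"jaw":0.2},{"slide":[0,-6.7,-6.0],"delta_rot":[0,0,0],"jaw":0.2}]'

```text
t: 9.05
position: [0.4285, 0.3829, 0.04]
tcp_rot: [0.554, 0.44, -0.553, 0.44]
force: [0.9, -1.4, 5.5]
gripper_width: 0.126
```

Call:
send_rows --plan '[{"slide":[0,-0.1,-0.6],"delta_rot":[0,0,0],"jaw":0.2},{"slide":[0,-0.1,-1.0],"delta_rot":[0,0,0],"jaw":0.2},{"slide":[0,-0.05,-1.3],"delta_rot":[0,0,0],"jaw":0.2},{"slide":[0,0,-1.5],"delta_rot":[0,0,0],"jaw":0.2},{"slide":[0,0,-1.5],"delta_rot":[0,0,0],"jaw":0.2}]'

```text
t: 9.55
position: [0.4307, 0.3956, 0.0398]
tcp_rot: [-0.552, -0.44, 0.554, -0.441]
force: [-3.2, -6.7, 12.1]
gripper_width: 0.124
```

```bash
python3 - <<'E'
from h import *
s=manip.state();go(s["position"]);P=np.array([.4973,.3742]);d=s["position"][:2]-P;print(np.hypot(*d),np.degrees(np.arctan2(d[1],d[0])),s["ft_torque"])
E
```

```text
now 9.55 [0.4307 0.3956 0.0398] yaw -12.960005827448448 tilt [-0.0016 -0.0018 -1.    ] F [-3.1968 -6.6816 12.1074] w 1.055635590640059 q [ 0.6251  0.5162  1.6966 -0.0006  0.9311  0.8517]
slide cm [0. 0. 0.] rotx 0
0.06992049532606476 162.2055888686434 [-1.0559  0.5191 -0.0562]
```

Call:
send_rows --plan '[{"slide":[0,0,0],"delta_rot":[0,0,0],"jaw":4.2},{"slide":[0,0,0],"delta_rot":[0,0,0],"jaw":4.2},{"slide":[-5,0,0],"delta_rot":[0,0,0],"jaw":4.2},{"slide":[-10,0,0],"delta_rot":[0,0,0],"jaw":8},{"slide":[-13,1.5,3],"delta_rot":[-4,0,0],"jaw":8},{"slide":[-16,3.5,7],"delta_rot":[-8,0,0],"jaw":8},{"slide":[-19,5,10],"delta_rot":[-13,0,0],"jaw":8},{"slide":[-20,5,10],"delta_rot":[-13,0,0],"jaw":8}]'

```text
t: 10.35
position: [0.4605, 0.2851, 0.2428]
tcp_rot: [0.502, 0.499, -0.499, 0.501]
force: [0.7, 0.2, -0.3]
gripper_width: 0.94
```

```bash
python3 - <<'E'
from h import *
m,im=snap("hasp2")
s=manip.camera_model("scene");a=manip.camera("scene");cv2.imwrite("pics/sc_h.png",a)
go((.53,-.08,.40),0)
# white-ish lug/pivot: expected px
import math
for t in (0,math.pi/2*.9,math.pi/2):
  an=math.radians(-105)-t; print(t,proj(m,(.4973+.07*math.cos(an),.3742+.07*math.sin(an),.098)))
E
```

```text
now 10.45 [0.4594 0.288  0.2411] yaw -0.15468395438166072 tilt [ 0.0037  0.0028 -1.    ] F [ 0.8448  0.2052 -0.1183] w 7.970528145387527 q [0.4318 0.2328 1.5761 0.001  1.3282 0.4342]
slide cm [-15.9633   7.22    36.7338] rotx -0.15468395438166738
0 (np.float64(272.88017036374356), np.float64(148.0558468757506))
1.413716694115407 (np.float64(216.84359879732602), np.float64(64.84983003637274))
1.5707963267948966 (np.float64(218.69741445448983), np.float64(51.790399247150106))
```

Call:
send_rows --plan '[{"slide":[-16,7.2,36.7],"delta_rot":[0,0,0],"jaw":8},{"slide":[-16,7.2,36.7],"delta_rot":[0,0,0],"jaw":8},{"slide":[-16,7.2,36.7],"delta_rot":[0,0,0],"jaw":8},{"slide":[-16,7.2,36.7],"delta_rot":[0,0,0],"jaw":8},{"slide":[-16,7.2,36.7],"delta_rot":[0,0,0],"jaw":8},{"slide":[-16,7.2,36.7],"delta_rot":[0,0,0],"jaw":8},{"slide":[-16,7.2,36.7],"delta_rot":[0,0,0],"jaw":8},{"slide":[-16,7.2,36.7],"delta_rot":[0,0,0],"jaw":8}]'

```text
t: 11.25
position: [0.529, -0.0738, 0.3955]
tcp_rot: [0.5, 0.501, -0.5, 0.499]
force: [1.6, 0.0, -0.3]
gripper_width: 0.936
```

Call:
send_rows --plan '[{"slide":[0,0,0],"delta_rot":[0,0,0],"jaw":8}]'

```text
t: 11.35
position: [0.5313, -0.0778, 0.397]
tcp_rot: [0.501, 0.498, -0.501, 0.5]
force: [-0.1, 0.8, -0.6]
gripper_width: 0.933
```

```bash
python3 - <<'E'
from h import *
go((.53,-.08,.40),0)
m,im=snap("sv1")
h=cv2.imread("pics/hasp2.png")
c=np.zeros((384,800,3),np.uint8);c[:,:512]=im;c[:288,512:]=cv2.resize(h[0:160,150:310],(288,288),interpolation=2)
cv2.imwrite("pics/sv1c.png",c)
E
```

```text
now 11.35 [ 0.5313 -0.0778  0.397 ] yaw -0.27947170845106334 tilt [ 0.0024 -0.0023 -1.    ] F [-0.1124  0.7557 -0.5545] w 7.927913940643013 q [-0.2728  0.145   1.3192 -0.0016  1.6744 -0.2681]
slide cm [-0.2964 -0.1256  0.2234] rotx -0.2794717084510694
```

View pics/sv1c.png

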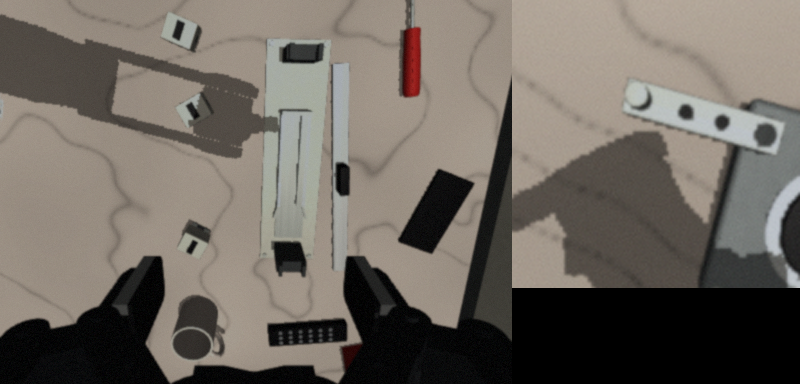

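The hasp points straight out beyond the box, with its lug at zoom (638,97). There are three modules, at (180,32), (194,108) and (195,240); the plate corners are near (267,39), (331,39) and (262,256), and the bar fin is at (343,179). Next I measure them numerically.

```bash
cat >> h.py <<'E'
def module(m,im,u,v,r=26,ret=False):
    """bright top face near (u,v) -> centre, yaw of module x axis (short side), sizes"""
    u0,v0=max(int(u)-r,0),max(int(v)-r,0); c=im[v0:int(v)+r,u0:int(u)+r]
    g=cv2.GaussianBlur(cv2.resize(c,None,fx=4,fy=4,interpolation=cv2.INTER_CUBIC),(0,0),2)
    val=g.max(2).astype(int); sat=val-g.min(2)
    th,_=cv2.threshold(g.max(2),0,255,cv2.THRESH_OTSU)
    th=max(th,0)
    best=None
    for off in (0,10,20,30):
        k=((sat<28)&(val>th+off)).astype(np.uint8)*255
        k=cv2.morphologyEx(k,cv2.MORPH_OPEN,np.ones((5,5)))
        cs,_=cv2.findContours(k,cv2.RETR_EXTERNAL,cv2.CHAIN_APPROX_NONE)
        if not cs: continue
        q=min(cs,key=lambda x:-cv2.contourArea(x)); h=cv2.convexHull(q)[:,0]
        P=np.array([onz(m,(x+.5)/4-.5+u0,(y+.5)/4-.5+v0,.055)[:2] for x,y in h])
        (cx,cy),(a,b),t=cv2.minAreaRect((P*1000).astype(np.float32))
        short=t if a<b else t+90
        e=abs(min(a,b)-36)+abs(max(a,b)-44)
        if best is None or e<best[0]: best=(e,np.array([cx,cy])/1000,(short+90)%180-90,(min(a,b),max(a,b)),int(th+off))
    return best
E
python3 - <<'E'
from h import *
m,im=load("sv1"); print(m["world_from_camera"][:3,3])
for u,v in [(180,32),(194,108),(195,240)]: print(module(m,im,u,v))
m0,i0=load("iso1"); 
for u,v in [(170,262),(180,330)]: print("iso1",module(m0,i0,u,v))
# plate edges: scan rows, find edge
def edges(m,im,rows,ul,ur):
    g=cv2.GaussianBlur(im.max(2).astype(np.float32),(0,0),1)
    L=[];Rr=[]
    for v in rows:
        d=np.diff(g[v]); 
        x=ul-12+np.argmax(d[ul-12:ul+12]); L.append(onz(m,x+.5,v,.006)[:2])
        x=ur-12+np.argmin(d[ur-12:ur+12]); Rr.append(onz(m,x+.5,v,.006)[:2])
    out=[]
    for Q in (L,Rr):
        Q=np.array(Q); 
        vx,vy,x0,y0=cv2.fitLine((Q*1000).astype(np.float32),cv2.DIST_HUBER,0,.1,.1)[:,0]; s=np.sign(vy)
        out.append((np.degrees(np.arctan2(s*vy,s*vx)), (x0-vx/vy*(y0+100))))
    return out
print(edges(m,im,range(45,75),267,329),edges(m,im,range(150,235,3),264,322))
for u,v in [(267,39),(331,39),(262,256),(318,250)]: print(onz(m,u,v,.006))
b=[cv2.resize(im[v0:v0+60,165:225],(260,260),interpolation=2) for v0 in (2,78,210)]
p=cv2.resize(cv2.rotate(im[30:290,255:360],cv2.ROTATE_90_COUNTERCLOCKWISE),None,fx=3,fy=3,interpolation=2)
c=np.zeros((600,800,3),np.uint8);c[:260,:780]=np.hstack(b);c[270:270+p.shape[0],:780]=p[:330]
cv2.imwrite("pics/mods.png",c)
E
```

```text
[0.5305 0.0012 0.5754]
(62.78535461425781, array([0.4274, 0.0717]), 89.78933715820312, (65.81925964355469, 76.96609497070312), 103)
(43.07280731201172, array([ 0.4231, -0.0273]), -14.61602783203125, (49.87010192871094, 73.20270538330078), 146)
(109.30521392822266, array([ 0.4293, -0.249 ]), -1.9778289794921875, (90.0396499633789, 99.26556396484375), 105)
iso1 (61.950340270996094, array([0.4331, 0.0768]), 0.25097641348838806, (67.50476837158203, 74.44557189941406), 136)
iso1 (80.37519836425781, array([ 0.437 , -0.0295]), -2.2168045043945312, (73.24065399169922, 87.1345443725586), 144)
[(np.float32(87.61833), np.float32(547.1369)), (np.float32(96.89139), np.float32(668.1591))] [(np.float32(88.50419), np.float32(549.5249)), (np.float32(93.84155), np.float32(661.9397))]
[0.5527 0.0682 0.006 ]
[0.6514 0.0678 0.006 ]
[ 0.5464 -0.3061  0.006 ]
[ 0.6515 -0.294   0.006 ]
```

View pics/mods.png

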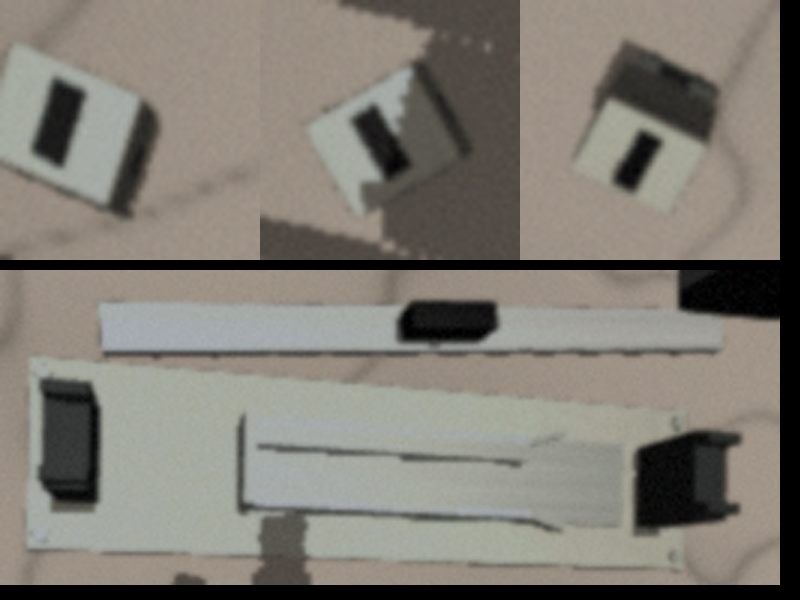

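```bash
python3 - <<'E'
from h import *
m,im=load("sv1")
def quad(pts,o,sc,z=.055):
    P=np.array([onz(m,o[0]+(x+.5)/sc-.5,o[1]+(y+.5)/sc-.5,z)[:2] for x,y in pts]); return P
s=260/60
for n,pts,o in [("A",[(15,45),(145,97),(107,208),(-21,157)],(165,2)),("B",[(45,130),(152,68),(210,152),(105,213)],(165,78)),("C",[(90,97),(187,140),(150,213),(53,165)],(165,210))]:
    P=quad(pts,o,s); L=(P[1]-P[0]+P[2]-P[3])/2; S=(P[1]-P[2]+P[0]-P[3])/2
    print(n,P.mean(0),"long",np.linalg.norm(L),np.degrees(np.arctan2(L[1],L[0])),"short",np.linalg.norm(S),"xaxis",np.degrees(np.arctan2(S[1],S[0])))
def pc(x,y,z): 
    return onz(m,359-(y-270)/3,30+x/3,z)[:2]
Q=[pc(28,357,.006),pc(28,550,.006),pc(683,410,.006),pc(683,570,.006)];print(np.array(Q))
a=(Q[0]+Q[1])/2;b=(Q[2]+Q[3])/2;d=a-b;print("plate mid",(a+b)/2,np.linalg.norm(d),"yaw",np.degrees(np.arctan2(d[1],d[0])),np.linalg.norm(Q[0]-Q[1]),np.linalg.norm(Q[2]-Q[3]))
print("bar ends",pc(100,327,.01),pc(722,327,.01),"fin top",pc(449,325,.04), pc(400,322,.04),pc(497,322,.04))
print("stop top", pc(243,462,.042),"apron end",pc(622,485,.012))
# slot line ends z=.026 
print("slot",pc(260,445,.026),pc(520,462,.026))
E
```

```text
A [0.4273 0.073 ] long 0.04330741991698899 -20.597747347554947 short 0.03563131572250403 xaxis 66.29521579049818
B [ 0.4424 -0.0348] long 0.04307059069880347 28.462009546888016 short 0.033824025503028175 xaxis 123.6727056728926
C [ 0.4262 -0.2584] long 0.04202454373321498 -28.429846399655034 short 0.03473119487457106 xaxis 61.83045915837207
[[ 0.6499  0.0673]
 [ 0.5506  0.0677]
 [ 0.6417 -0.3101]
 [ 0.5408 -0.3096]]
plate mid [ 0.5958 -0.1212] 0.3774785619236272 yaw 88.6246829596429 0.099297459350461 0.10090107495464304
bar ends [0.667  0.0325] [ 0.695  -0.3359] fin top [ 0.6745 -0.1479] [ 0.674  -0.1204] [ 0.6783 -0.1756]
stop top [ 0.5952 -0.0374] apron end [ 0.5926 -0.2648]
slot [ 0.6065 -0.0474] [ 0.6025 -0.1938]
```

Panel: centre (0.596,−0.121), yaw 88.6°, with the mouth towards −y; the plate sizes check. Modules A, B and C also check in size. I hover near A for a close check.

Call:
send_rows --plan '[{"slide":[23.7,-12.3,-10.5],"delta_rot":[22,0,0],"jaw":7},{"slide":[23.7,-12.3,-10.5],"delta_rot":[22,0,0],"jaw":7},{"slide":[23.7,-12.3,-10.5],"delta_rot":[22,0,0],"jaw":7},{"slide":[23.7,-12.3,-10.5],"delta_rot":[22,0,0],"jaw":7},{"slide":[23.7,-12.3,-10.5],"delta_rot":[22,0,0],"jaw":7},{"slide":[23.7,-12.3,-10.5],"delta_rot":[22,0,0],"jaw":7},{"slide":[23.7,-12.3,-10.5],"delta_rot":[22,0,0],"jaw":7},{"slide":[23.7,-12.3,-10.5],"delta_rot":[22,0,0],"jaw":7}]'

```text
t: 12.2
position: [0.4045, 0.0329, 0.1588]
tcp_rot: [-0.585, -0.397, 0.586, -0.395]
force: [0.0, -0.1, 1.4]
gripper_width: 0.821
```

```bash
cat >> h.py <<'E'
def strip(m,im,guess,z=.055,thr=50):
    """black toggle strip nearest to guess (world xy): centre, axis yaw, length/width mm"""
    k=cv2.inRange(cv2.GaussianBlur(im.max(2),(0,0),1),0,thr)
    cs,_=cv2.findContours(k,cv2.RETR_EXTERNAL,cv2.CHAIN_APPROX_NONE); out=[]
    for c in cs:
        if cv2.contourArea(c)<15: continue
        P=np.array([onz(m,x,y,z)[:2] for x,y in c[:,0]]);(cx,cy),(a,b),t=cv2.minAreaRect((P*1000).astype(np.float32))
        if max(a,b)>40 or max(a,b)<8: continue
        ax=t if a>b else t+90; C=np.array([cx,cy])/1000
        out.append((np.linalg.norm(C-guess),C,ax%180,max(a,b),min(a,b),c[:,0].mean(0)))
    return sorted(out,key=lambda o:o[0])[:3]
E
python3 - <<'E'
from h import *
m,im=snap("a1")
for o in strip(m,im,np.array([.4273,.073])): print(o)
print(proj(m,(.4273,.073,.055)))
go((.4273,.073,.0),-22)
E
```

```text
(np.float64(0.0014944382156637656), array([0.4265, 0.0742]), 68.21729278564453, 21.147789001464844, 7.507582187652588, array([260.9104, 125.806 ]))
(np.float64(0.08141115163337771), array([ 0.4311, -0.0083]), 27.921199798583984, 39.22838592529297, 14.954402923583984, array([301.5055, 211.4286]))
(np.float64(0.10993277635947672), array([ 0.4404, -0.0361]), 119.14866065979004, 23.74283218383789, 8.914727210998535, array([318.94, 234.06]))
(np.float64(262.05741995870216), np.float64(127.18724307518751))
now 12.25 [0.4065 0.0322 0.16  ] yaw -21.90955326142703 tilt [ 0.001   0.0002 -1.    ] F [0.7579 0.2208 0.2711] w 6.998877620438449 q [-0.0909  0.12    1.9454  0.0003  1.0753  0.2914]
slide cm [15.9988  0.3932 -4.5496] rotx 0.0904467385729788
```

Call:
send_rows --plan '[{"slide":[0,0.35,-4.6],"delta_rot":[0,0,0],"jaw":7},{"slide":[5,0.35,-4.6],"delta_rot":[0,0,0],"jaw":7},{"slide":[10,0.35,-4.6],"delta_rot":[0,0,0],"jaw":7},{"slide":[13,0.35,-4.6],"delta_rot":[0,0,0],"jaw":7},{"slide":[15,0.35,-4.6],"delta_rot":[0,0,0],"jaw":7},{"slide":[16,0.35,-4.6],"delta_rot":[0,0,0],"jaw":7},{"slide":[16,0.35,-4.6],"delta_rot":[0,0,0],"jaw":7}]'

```text
t: 12.95
position: [0.4273, 0.0726, -0.0007]
tcp_rot: [0.586, 0.395, -0.586, 0.395]
force: [0.0, -0.2, 0.4]
gripper_width: 0.821
```

```bash
python3 - <<'E'
from h import *
go((.4268,.0738,-.012),-22)
m,im=snap("a2"); print(proj(m,(.4268,.0738,.055)))
a=manip.camera("side");sm=manip.camera_model("side");u,v=map(int,proj(sm,(.4268,.0738,.05)));u=max(u,40);a=a[v-40:v+40,u-40:u+40]
c=np.zeros((384,800,3),np.uint8);c[:,:512]=im;c[:288,512:]=cv2.resize(a,(288,288),interpolation=2)
cv2.imwrite("pics/a2c.png",c)
E
```

```text
now 12.95 [ 0.4273  0.0726 -0.0007] yaw -22.028716518785107 tilt [ 0.0003  0.0001 -1.    ] F [ 0.0386 -0.2269  0.4376] w 6.977522024519654 q [0.0087 0.4317 2.0623 0.0001 0.6473 0.393 ]
slide cm [ 1.1339 -0.0901 -0.0884] rotx -0.028716518785103062
(np.float64(252.30006380800748), np.float64(280.6861377434027))
```

View pics/a2c.png

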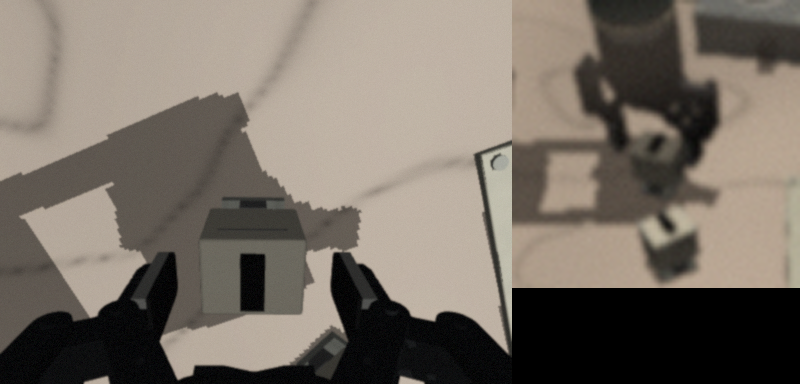

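The module stands centred between the open fingers, with its top at (252,275). I descend 1.5 cm and grip.

Call:
send_rows --plan '[{"slide":[0.8,0,-0.1],"delta_rot":[0,0,0],"jaw":7},{"slide":[1.5,0,-0.1],"delta_rot":[0,0,0],"jaw":7},{"slide":[1.5,0,-0.1],"delta_rot":[0,0,0],"jaw":3.5},{"slide":[1.5,0,-0.1],"delta_rot":[0,0,0],"jaw":3.5},{"slide":[1.5,0,-0.1],"delta_rot":[0,0,0],"jaw":3.5},{"slide":[1.5,0,-0.1],"delta_rot":[0,0,0],"jaw":3.5},{"slide":[-1,0,-0.1],"delta_rot":[0,0,0],"jaw":3.5},{"slide":[-1,0,-0.1],"delta_rot":[0,0,0],"jaw":3.5}]' --force 40

```text
t: 13.85
position: [0.4278, 0.0737, 0.0112]
tcp_rot: [0.587, 0.395, -0.585, 0.396]
force: [0.9, -0.2, -0.9]
gripper_width: 0.509
```

```bash
python3 - <<'E'
from h import *
go((.4268,.0738,.12),-1.4)
m,im=snap("a3")
for o in strip(m,im,np.array([.427,.073]),z=.08): print(o)
E
```

```text
now 13.85 [0.4278 0.0737 0.0112] yaw -21.99593704087807 tilt [ 0.0033  0.0001 -1.    ] F [ 0.9012 -0.1866 -0.9497] w 4.327779269699327 q [0.0112 0.4072 2.0547 0.     0.6764 0.3951]
slide cm [-10.8835  -0.0675   0.016 ] rotx -20.59593704087807
(np.float64(0.001042511620631186), array([0.4266, 0.072 ]), 68.42935180664062, 27.974365234375, 10.228410720825195, array([253.6765, 305.    ]))
(np.float64(0.03649196265424411), array([0.4405, 0.1069]), 158.00045776367188, 9.457247734069824, 4.108196258544922, array([253.7324, 214.493 ]))
```

Gripped and lifted. I carry it over the apron.

Call:
send_rows --plan '[{"slide":[-5,0,0],"delta_rot":[0,0,0],"jaw":3.5},{"slide":[-10,0,0],"delta_rot":[0,0,0],"jaw":3.5},{"slide":[-12,3,2.5],"delta_rot":[-4,0,0],"jaw":3.5},{"slide":[-12,6.5,5.5],"delta_rot":[-8,0,0],"jaw":3.5},{"slide":[-12,10,8.5],"delta_rot":[-12,0,0],"jaw":3.5},{"slide":[-12,13.5,11.5],"delta_rot":[-16,0,0],"jaw":3.5},{"slide":[-12,17,14.5],"delta_rot":[-20.6,0,0],"jaw":3.5},{"slide":[-12,20.5,17.3],"delta_rot":[-20.6,0,0],"jaw":3.5}]'

```text
t: 14.7
position: [0.5516, -0.1654, 0.1284]
tcp_rot: [-0.505, -0.495, 0.506, -0.494]
force: [0.6, 0.1, -1.8]
gripper_width: 0.507
```

```bash
python3 - <<'E'
from h import *
go((.5931,-.239,.13),-1.4)
E
```

```text
now 14.7 [ 0.5516 -0.1654  0.1284] yaw -1.3022915602817964 tilt [-0.0012  0.0005 -1.    ] F [ 0.6365  0.1382 -1.8291] w 4.305802076442961 q [-0.4112  0.3934  1.6399  0.      1.1097 -0.3885]
slide cm [-0.1723  4.318   7.2671] rotx 0.09770843971820398
```

Call:
send_rows --plan '[{"slide":[0,2.2,3.7],"delta_rot":[0,0,0],"jaw":3.5},{"slide":[0,4.3,7.3],"delta_rot":[0,0,0],"jaw":3.5},{"slide":[0,4.3,7.3],"delta_rot":[0,0,0],"jaw":3.5},{"slide":[5,4.3,7.3],"delta_rot":[0,0,0],"jaw":3.5},{"slide":[9,4.3,7.3],"delta_rot":[0,0,0],"jaw":3.5},{"slide":[10.5,4.3,7.3],"delta_rot":[0,0,0],"jaw":3.5},{"slide":[10.5,4.3,7.3],"delta_rot":[0,0,0],"jaw":3.5}]'

```text
t: 15.4
position: [0.59, -0.2358, 0.0215]
tcp_rot: [-0.505, -0.496, 0.507, -0.492]
force: [-1.0, 0.3, -1.3]
gripper_width: 0.514
```

```bash
python3 - <<'E'
from h import *
go((.5931,-.239,-.001),-1.4)
m,im=snap("p1");a=manip.camera("side");s=manip.camera_model("side");u,v=map(int,proj(s,(.5931,-.239,.05)))
c=np.zeros((384,800,3),np.uint8);c[:,:512]=im;c[:288,512:]=cv2.resize(a[v-40:v+40,u-40:u+40],(288,288),interpolation=2)
cv2.imwrite("pics/p1c.png",c)
for y in (9,-9): print([proj(m,(.596+.0244*x-y/1000*1,-.121+x,.026)) for x in (-.078,.07)])
E
```

```text
now 15.4 [ 0.59   -0.2358  0.0215] yaw -1.3890444927945362 tilt [-0.006   0.0032 -1.    ] F [-1.0426  0.2516 -1.3216] w 4.366564714114821 q [-0.4889  0.5985  1.5852  0.      0.9647 -0.4647]
slide cm [2.2474 0.3305 0.3169] rotx 0.01095550720546612
[(np.float64(243.88483360072428), np.float64(168.71086167287322)), (np.float64(241.01962093245663), np.float64(-197.01426795680166))]
[(np.float64(277.8982292885448), np.float64(167.98994264530708)), (np.float64(286.62310971485306), np.float64(-198.628341887806))]
```

View pics/p1c.png

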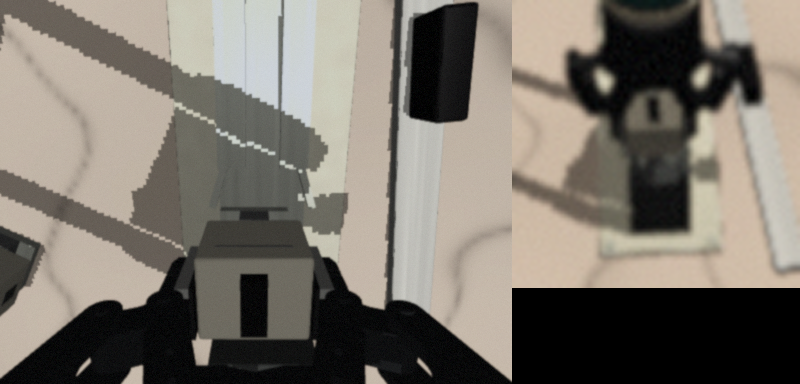

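The right slot edge at (280,80) falls on the predicted line, so the panel pose is right. I lower and slide in.

Call:
send_rows --plan '[{"slide":[0,0.3,0.3],"delta_rot":[0,0,0],"jaw":3.5},{"slide":[1.5,0.3,0.3],"delta_rot":[0,0,0],"jaw":3.5},{"slide":[2.2,0.3,0.3],"delta_rot":[0,0,0],"jaw":3.5},{"slide":[2.4,0.3,0.3],"delta_rot":[0,0,0],"jaw":3.5},{"slide":[2.4,0.3,0.3],"delta_rot":[0,0,0],"jaw":3.5}]'

```text
t: 16.0
position: [0.5951, -0.2403, -0.0001]
tcp_rot: [-0.506, -0.494, 0.506, -0.493]
force: [-0.3, -0.2, -0.8]
gripper_width: 0.509
```

```bash
cat >> h.py <<'E'
U=np.array([.0244,.9997]);O=np.array([.596,-.121])
def pan():
    s=manip.state();d=s["position"][:2]-O;print("panel x",(d@U)*1000,"y",(d@[-U[1],U[0]])*1000,"z",s["position"][2]*1000,"F",s["force"],"yaw",yaw(s),"t",s["t"],"w",s["gripper_width"]*8.5)
E
python3 -c "
from h import *
pan()"
```

```text
panel x -119.30045812983805 y -1.9781899229168987 z -0.07434694080026005 F [-0.3249 -0.2474 -0.8234] yaw -1.4016270367527004 t 16.0 w 4.3236709087631695
```

Call:
send_rows --plan '[{"slide":[0.15,-0.15,0],"delta_rot":[0,0,0],"jaw":3.5},{"slide":[0.15,-0.15,-1],"delta_rot":[0,0,0],"jaw":3.5},{"slide":[0.15,-0.15,-2],"delta_rot":[0,0,0],"jaw":3.5},{"slide":[0.15,-0.15,-3],"delta_rot":[0,0,0],"jaw":3.5},{"slide":[0.15,-0.15,-4],"delta_rot":[0,0,0],"jaw":3.5},{"slide":[0.15,-0.15,-5],"delta_rot":[0,0,0],"jaw":3.5},{"slide":[0.15,-0.15,-5],"delta_rot":[0,0,0],"jaw":3.5}]'

```text
t: 16.7
position: [0.5951, -0.1887, -0.0009]
tcp_rot: [-0.506, -0.495, 0.506, -0.494]
force: [-0.1, 0.3, -1.6]
gripper_width: 0.513
```

```bash
python3 -c "
from h import *
pan()"
```

```text
panel x -67.68990936452617 y -0.7955145073826981 z -0.9061054282568024 F [-0.0698  0.2983 -1.629 ] yaw -1.3103890238027747 t 16.7 w 4.357848829629252
```

Call:
send_rows --plan '[{"slide":[0,-0.05,-2],"delta_rot":[0,0,0],"jaw":3.5},{"slide":[0,-0.05,-4],"delta_rot":[0,0,0],"jaw":3.5},{"slide":[0,-0.05,-6],"delta_rot":[0,0,0],"jaw":3.5},{"slide":[0,-0.05,-8],"delta_rot":[0,0,0],"jaw":3.5},{"slide":[0,-0.05,-10],"delta_rot":[0,0,0],"jaw":3.5},{"slide":[0,-0.05,-11.5],"delta_rot":[0,0,0],"jaw":3.5},{"slide":[0,-0.05,-12],"delta_rot":[0,0,0],"jaw":3.5},{"slide":[0,-0.05,-12],"delta_rot":[0,0,0],"jaw":3.5}]'

```text
t: 17.5
position: [0.5979, -0.07, -0.0009]
tcp_rot: [-0.506, -0.494, 0.506, -0.494]
force: [0.9, -0.2, -2.4]
gripper_width: 0.507
```

```bash
python3 -c "
from h import *
pan()"
```

```text
panel x 51.06928627809013 y -0.619758787583515 z -0.876299940141885 F [ 0.9034 -0.2454 -2.3845] yaw -1.3273507847011738 t 17.5 w 4.305761851236703
```

Contact is expected in about 9 mm, so I push gently.

Call:
send_rows --plan '[{"slide":[0,0,-0.5],"delta_rot":[0,0,0],"jaw":3.5},{"slide":[0,0,-0.8],"delta_rot":[0,0,0],"jaw":3.5},{"slide":[0,0,-1.0],"delta_rot":[0,0,0],"jaw":3.5},{"slide":[0,0,-1.1],"delta_rot":[0,0,0],"jaw":3.5}]'

```text
t: 17.9
position: [0.5982, -0.0624, -0.0008]
tcp_rot: [-0.505, -0.493, 0.507, -0.495]
force: [-2.6, -11.9, -2.0]
gripper_width: 0.512
```

```bash
python3 -c "
from h import *
pan()"
```

```text
panel x 58.5906629232316 y -0.7518969776067232 z -0.7934816512549305 F [ -2.5743 -11.9009  -1.9509] yaw -1.3428578709227428 t 17.9 w 4.348802650620389
```

Call:
send_rows --plan '[{"slide":[0,0,-0.9],"delta_rot":[0,0,0],"jaw":6},{"slide":[0,0,-0.9],"delta_rot":[0,0,0],"jaw":6},{"slide":[-5,0,-0.9],"delta_rot":[0,0,0],"jaw":6},{"slide":[-10,0,-0.9],"delta_rot":[0,0,0],"jaw":7},{"slide":[-15,-3,0],"delta_rot":[-8,0,0],"jaw":7},{"slide":[-16,-8,1],"delta_rot":[-16,0,0],"jaw":7},{"slide":[-16,-13,1],"delta_rot":[-24,0,0],"jaw":7},{"slide":[-16,-13,1],"delta_rot":[-32,0,0],"jaw":7}]'

```text
t: 18.7
position: [0.4611, -0.0654, 0.1591]
tcp_rot: [0.348, 0.617, -0.349, 0.613]
force: [-0.1, 1.0, -0.5]
gripper_width: 0.821
```

Call:
send_rows --plan '[{"slide":[0,0,0],"delta_rot":[0,0,0],"jaw":7}]'

```text
t: 18.8
position: [0.4659, -0.0662, 0.1596]
tcp_rot: [0.35, 0.614, -0.35, 0.614]
force: [0.5, 0.0, -0.1]
gripper_width: 0.821
```

```bash
python3 - <<'E'
from h import *
m,im=snap("b1")
for o in strip(m,im,np.array([.4404,-.0361])): print(o)
o=strip(m,im,np.array([.4404,-.0361]))[0]; go((*o[1],.0),o[2]-90)
E
```

```text
(np.float64(0.0010141592327400323), array([ 0.4405, -0.0351]), 120.08180618286133, 23.304733276367188, 9.260009765625, array([247.4133, 135.1867]))
(np.float64(0.16868642242570045), array([ 0.6066, -0.0651]), 88.39643096923828, 23.783279418945312, 12.095001220703125, array([384.5636, 254.2182]))
now 18.85 [ 0.4681 -0.0666  0.1597] yaw 30.398709392947964 tilt [ 0.0016 -0.0003 -1.    ] F [ 1.7561 -0.6411 -0.4109] w 6.987105665955929 q [-0.2878  0.2147  1.8223  0.0002  1.1029 -0.8184]
slide cm [15.9666 -0.8073 -4.1331] rotx 0.316903210086636
```

Call:
send_rows --plan '[{"slide":[0,-0.75,-4.1],"delta_rot":[0,0,0],"jaw":7},{"slide":[5,-0.75,-4.1],"delta_rot":[0,0,0],"jaw":7},{"slide":[10,-0.75,-4.1],"delta_rot":[0,0,0],"jaw":7},{"slide":[14,-0.75,-4.1],"delta_rot":[0,0,0],"jaw":7},{"slide":[16,-0.75,-4.1],"delta_rot":[0,0,0],"jaw":7},{"slide":[16,-0.75,-4.1],"delta_rot":[0,0,0],"jaw":7}]'

```text
t: 19.45
position: [0.4401, -0.0346, -0.0036]
tcp_rot: [0.351, 0.615, -0.352, 0.612]
force: [-1.1, 0.4, 0.0]
gripper_width: 0.82
```

```bash
python3 -c "
from h import *
go((.4405,-.0351,-.0155),30.1)"
```

```text
now 19.45 [ 0.4401 -0.0346 -0.0036] yaw 30.429814740928958 tilt [-0.0046  0.0012 -1.    ] F [-1.1208  0.3817  0.042 ] w 6.967130987062484 q [-0.2353  0.4465  2.0426  0.0002  0.6572 -0.7665]
slide cm [1.1858 0.0119 0.0666] rotx 0.3298147409289527
```

Call:
send_rows --plan '[{"slide":[0.7,0,0],"delta_rot":[0,0,0],"jaw":7},{"slide":[1.3,0,0],"delta_rot":[0,0,0],"jaw":7},{"slide":[1.3,0,0],"delta_rot":[0,0,0],"jaw":3.5},{"slide":[1.3,0,0],"delta_rot":[0,0,0],"jaw":3.5},{"slide":[1.3,0,0],"delta_rot":[0,0,0],"jaw":3.5},{"slide":[1.3,0,0],"delta_rot":[0,0,0],"jaw":3.5},{"slide":[-3,0,0],"delta_rot":[0,0,0],"jaw":3.5},{"slide":[-8,0,0],"delta_rot":[0,0,0],"jaw":3.5}]'

```text
t: 20.25
position: [0.4381, -0.0345, 0.0786]
tcp_rot: [0.35, 0.616, -0.351, 0.612]
force: [1.2, -0.2, -2.2]
gripper_width: 0.514
```

Call:
send_rows --plan '[{"slide":[-5,0,0],"delta_rot":[0,0,0],"jaw":3.5},{"slide":[-5,0,0],"delta_rot":[0,0,0],"jaw":3.5}]'

```text
t: 20.45
position: [0.4453, -0.0361, 0.1351]
tcp_rot: [0.351, 0.61, -0.349, 0.618]
force: [1.8, -1.0, -2.8]
gripper_width: 0.511
```

```bash
python3 -c "
from h import *
go((.5931,-.239,.13),-1.4)"
```

```text
now 20.45 [ 0.4453 -0.0361  0.1351] yaw 30.60395654518118 tilt [ 0.0116 -0.0028 -0.9999] F [ 1.8454 -0.9662 -2.8267] w 4.342523388760796 q [-0.2357  0.2048  1.9121 -0.      1.0128 -0.7698]
slide cm [ 0.7365  2.3861 24.9845] rotx 32.00395654518118
```

Call:
send_rows --plan '[{"slide":[0,0.5,4],"delta_rot":[6,0,0],"jaw":3.5},{"slide":[0,1,8],"delta_rot":[12,0,0],"jaw":3.5},{"slide":[0,1.3,12],"delta_rot":[18,0,0],"jaw":3.5},{"slide":[0,1.7,16],"delta_rot":[24,0,0],"jaw":3.5},{"slide":[0,2,20],"delta_rot":[32,0,0],"jaw":3.5},{"slide":[0,2.4,24],"delta_rot":[32,0,0],"jaw":3.5},{"slide":[0,2.4,25],"delta_rot":[32,0,0],"jaw":3.5},{"slide":[0,2.4,25],"delta_rot":[32,0,0],"jaw":3.5}]'

```text
t: 21.25
position: [0.5885, -0.2392, 0.1278]
tcp_rot: [-0.506, -0.494, 0.507, -0.493]
force: [-0.1, 0.9, -2.2]
gripper_width: 0.512
```

```bash
python3 -c "
from h import *
go((.5931,-.239,-.001),-1.4);pan()"
```

```text
now 21.25 [ 0.5885 -0.2392  0.1278] yaw -1.482790173651382 tilt [-0.0012  0.0004 -1.    ] F [-0.142   0.8937 -2.1882] w 4.350857723084323 q [-0.4946  0.4721  1.5045 -0.0002  1.1662 -0.4686]
slide cm [12.8771  0.4778 -0.0261] rotx -0.0827901736513752
panel x -118.33847181249315 y 4.640757721712662 z 127.77705874536032 F [-0.142   0.8937 -2.1882] yaw -1.482790173651382 t 21.25 w 4.350857723084323
```

Call:
send_rows --plan '[{"slide":[0,0.45,0],"delta_rot":[0,0,0],"jaw":3.5},{"slide":[4,0.45,0],"delta_rot":[0,0,0],"jaw":3.5},{"slide":[8,0.45,0],"delta_rot":[0,0,0],"jaw":3.5},{"slide":[11,0.45,0],"delta_rot":[0,0,0],"jaw":3.5},{"slide":[12.3,0.45,0],"delta_rot":[0,0,0],"jaw":3.5},{"slide":[12.7,0.45,0],"delta_rot":[0,0,0],"jaw":3.5},{"slide":[12.7,0.45,0],"delta_rot":[0,0,0],"jaw":3.5}]'

```text
t: 21.95
position: [0.5932, -0.2376, 0.0026]
tcp_rot: [0.506, 0.494, -0.506, 0.494]
force: [0.6, 0.3, -0.2]
gripper_width: 0.513
```

```bash
python3 -c "
from h import *
pan()"
```

```text
panel x -116.64461356919719 y -0.05909643403329893 z 2.59565618614932 F [ 0.6228  0.3002 -0.1803] yaw -1.3671073906082523 t 21.95 w 4.357215881780528
```

Call:
send_rows --plan '[{"slide":[0.45,0.05,0],"delta_rot":[0,0,0],"jaw":3.5},{"slide":[0.45,0.05,-1.5],"delta_rot":[0,0,0],"jaw":3.5},{"slide":[0.45,0.05,-3],"delta_rot":[0,0,0],"jaw":3.5},{"slide":[0.45,0.05,-4.5],"delta_rot":[0,0,0],"jaw":3.5},{"slide":[0.45,0.05,-6],"delta_rot":[0,0,0],"jaw":3.5},{"slide":[0.45,0.05,-6],"delta_rot":[0,0,0],"jaw":3.5}]'

```text
t: 22.55
position: [0.5963, -0.1754, -0.0011]
tcp_rot: [0.506, 0.494, -0.505, 0.495]
force: [1.6, 3.6, 8.3]
gripper_width: 0.511
```

```bash
python3 -c "
from h import *
pan()"
```

```text
panel x -54.41994885205977 y -1.6222047417823564 z -1.0676590687989096 F [1.6464 3.6413 8.2647] yaw -1.3103926038902753 t 22.55 w 4.339533619598184
```

Call:
send_rows --plan '[{"slide":[-0.12,-0.1,0],"delta_rot":[0,0,0],"jaw":3.5},{"slide":[-0.12,-0.1,-1.5],"delta_rot":[0,0,0],"jaw":3.5},{"slide":[-0.12,-0.1,-3],"delta_rot":[0,0,0],"jaw":3.5},{"slide":[-0.12,-0.1,-4.5],"delta_rot":[0,0,0],"jaw":3.5},{"slide":[-0.12,-0.1,-6],"delta_rot":[0,0,0],"jaw":3.5},{"slide":[-0.12,-0.1,-7],"delta_rot":[0,0,0],"jaw":3.5},{"slide":[-0.12,-0.1,-7],"delta_rot":[0,0,0],"jaw":3.5}]'

```text
t: 23.25
position: [0.5963, -0.1056, -0.001]
tcp_rot: [0.506, 0.494, -0.505, 0.494]
force: [4.6, 5.0, 2.2]
gripper_width: 0.513
```

```bash
python3 -c "
from h import *
pan()"
```

```text
panel x 15.36496270460369 y 0.04458961137049295 z -1.0029518678413563 F [4.6073 4.9991 2.237 ] yaw -1.3453781379279837 t 23.25 w 4.361448626481143
```

Call:
send_rows --plan '[{"slide":[0,0.05,-0.4],"delta_rot":[0,0,0],"jaw":3.5},{"slide":[0,0.05,-0.7],"delta_rot":[0,0,0],"jaw":3.5},{"slide":[0,0.05,-0.9],"delta_rot":[0,0,0],"jaw":3.5},{"slide":[0,0.05,-1.0],"delta_rot":[0,0,0],"jaw":3.5}]'

```text
t: 23.65
position: [0.5965, -0.0987, -0.001]
tcp_rot: [-0.506, -0.494, 0.506, -0.494]
force: [1.1, -5.1, 1.9]
gripper_width: 0.515
```

```bash
python3 -c "
from h import *
pan()"
```

```text
panel x 22.30070035404964 y 0.0005967811979480951 z -1.0438080894988184 F [ 1.0639 -5.0761  1.8835] yaw -1.4092365962882223 t 23.65 w 4.3768879749757374
```

Call:
send_rows --plan '[{"slide":[0,0,-0.15],"delta_rot":[0,0,0],"jaw":3.5},{"slide":[0,0,-0.15],"delta_rot":[0,0,0],"jaw":6},{"slide":[0,0,-0.15],"delta_rot":[0,0,0],"jaw":6},{"slide":[-5,0,-0.15],"delta_rot":[0,0,0],"jaw":6},{"slide":[-10,0,-0.15],"delta_rot":[0,0,0],"jaw":7},{"slide":[-15,-1,1],"delta_rot":[4,0,0],"jaw":7},{"slide":[-16,-4,4],"delta_rot":[9,0,0],"jaw":7},{"slide":[-16,-7,8],"delta_rot":[15,0,0],"jaw":7}]'

```text
t: 24.45
position: [0.5252, -0.1759, 0.1614]
tcp_rot: [0.567, 0.422, -0.565, 0.424]
force: [0.1, -1.0, -0.8]
gripper_width: 0.82
```

```bash
python3 -c "
from h import *
go((.403,-.302,.16),-28)"
```

```text
now 24.45 [ 0.5252 -0.1759  0.1614] yaw -16.460436902417722 tilt [ 0.0037 -0.0005 -1.    ] F [ 0.0749 -0.9803 -0.7768] w 6.967444554469314 q [-0.4488  0.3248  1.6556  0.0013  1.1577 -0.162 ]
slide cm [ 0.0998 -8.1446 15.5533] rotx 11.539563097582274
```

Call:
send_rows --plan '[{"slide":[0,-8,15.3],"delta_rot":[11.5,0,0],"jaw":7},{"slide":[0,-8,15.3],"delta_rot":[11.5,0,0],"jaw":7},{"slide":[0,-8,15.3],"delta_rot":[11.5,0,0],"jaw":7},{"slide":[0,-8,15.3],"delta_rot":[11.5,0,0],"jaw":7},{"slide":[0,-8,15.3],"delta_rot":[11.5,0,0],"jaw":7},{"slide":[0,-8,15.3],"delta_rot":[11.5,0,0],"jaw":7}]'

```text
t: 25.05
position: [0.404, -0.2997, 0.1583]
tcp_rot: [0.606, 0.365, -0.606, 0.363]
force: [0.6, 0.1, 0.5]
gripper_width: 0.819
```

```bash
python3 - <<'E'
from h import *
m,im=snap("c1")
for o in strip(m,im,np.array([.4262,-.2584])): print(o)
o=strip(m,im,np.array([.4262,-.2584]))[0]; go((*o[1],-.0155),o[2]-90)
E
```

```text
(np.float64(0.002281461384406938), array([ 0.4249, -0.2603]), 59.366546630859375, 23.673494338989258, 9.602743148803711, array([254.0139, 128.4722]))
now 25.1 [ 0.4046 -0.2994  0.1584] yaw -27.925359926238666 tilt [-0.0005  0.0018 -1.    ] F [-0.6274  0.086   0.1391] w 7.0040149216274115 q [-0.7752  0.261   1.7602  0.001   1.122  -0.2883]
slide cm [17.3975 -0.0103 -4.3859] rotx 2.708093442901955
```

Call:
send_rows --plan '[{"slide":[0,0,-4.4],"delta_rot":[2.2,0,0],"jaw":7},{"slide":[5,0,-4.4],"delta_rot":[2.2,0,0],"jaw":7},{"slide":[10,0,-4.4],"delta_rot":[2.2,0,0],"jaw":7},{"slide":[14,0,-4.4],"delta_rot":[2.2,0,0],"jaw":7},{"slide":[16,0,-4.4],"delta_rot":[2.2,0,0],"jaw":7},{"slide":[16,0,-4.4],"delta_rot":[2.2,0,0],"jaw":7}]'

```text
t: 25.7
position: [0.4237, -0.2583, -0.004]
tcp_rot: [-0.612, -0.356, 0.613, -0.351]
force: [-1.0, 0.6, 0.0]
gripper_width: 0.817
```

```bash
python3 -c "
from h import *
go((.4249,-.2603,-.0155),-30.3)"
```

```text
now 25.7 [ 0.4237 -0.2583 -0.004 ] yaw -29.9889628735782 tilt [-0.0052  0.0048 -1.    ] F [-1.0498  0.5766  0.0479] w 6.9455789143150755 q [-0.6872  0.4966  1.921   0.0005  0.7311 -0.1642]
slide cm [1.1434 0.2121 0.1099] rotx 0.3110371264218088
```

Call:
send_rows --plan '[{"slide":[0.6,0.1,0.1],"delta_rot":[0,0,0],"jaw":7},{"slide":[1.15,0.1,0.1],"delta_rot":[0,0,0],"jaw":7},{"slide":[1.15,0.1,0.1],"delta_rot":[0,0,0],"jaw":3.5},{"slide":[1.15,0.1,0.1],"delta_rot":[0,0,0],"jaw":3.5},{"slide":[1.15,0.1,0.1],"delta_rot":[0,0,0],"jaw":3.5},{"slide":[1.15,0.1,0.1],"delta_rot":[0,0,0],"jaw":3.5},{"slide":[-3,0,0],"delta_rot":[0,0,0],"jaw":3.5},{"slide":[-8,0,0],"delta_rot":[0,0,0],"jaw":3.5}]'

```text
t: 26.5
position: [0.4231, -0.2601, 0.0781]
tcp_rot: [-0.612, -0.355, 0.613, -0.351]
force: [0.8, -0.6, -1.7]
gripper_width: 0.509
```

Call:
send_rows --plan '[{"slide":[-5,0,0],"delta_rot":[0,0,0],"jaw":3.5},{"slide":[-5,0,0],"delta_rot":[0,0,0],"jaw":3.5}]'

```text
t: 26.7
position: [0.4293, -0.2651, 0.1353]
tcp_rot: [0.614, 0.349, -0.611, 0.357]
force: [2.3, -0.1, -0.4]
gripper_width: 0.514
```

```bash
python3 -c "
from h import *
go((.5931,-.239,.13),-1.4)"
```

```text
now 26.7 [ 0.4293 -0.2651  0.1353] yaw -30.10331720661009 tilt [ 0.01   -0.0083 -0.9999] F [ 2.2839 -0.1053 -0.4476] w 4.3658888043332675 q [-0.6902  0.283   1.7969 -0.      1.0487 -0.1648]
slide cm [  0.6735  12.8517 -10.4767] rotx -28.703317206610095
```

Call:
send_rows --plan '[{"slide":[0,3,-2.4],"delta_rot":[-7,0,0],"jaw":3.5},{"slide":[0,6,-4.9],"delta_rot":[-14,0,0],"jaw":3.5},{"slide":[0,9,-7.3],"delta_rot":[-21,0,0],"jaw":3.5},{"slide":[0,12,-9.8],"delta_rot":[-28.7,0,0],"jaw":3.5},{"slide":[0,13,-10.6],"delta_rot":[-28.7,0,0],"jaw":3.5},{"slide":[0,13,-10.6],"delta_rot":[-28.7,0,0],"jaw":3.5},{"slide":[0,13,-10.6],"delta_rot":[-28.7,0,0],"jaw":3.5}]'

```text
t: 27.4
position: [0.5891, -0.2348, 0.1277]
tcp_rot: [-0.506, -0.495, 0.507, -0.493]
force: [-0.1, -0.3, -0.9]
gripper_width: 0.507
```

```bash
python3 -c "
from h import *
go((.5931,-.239,-.001),-1.4);pan()"
```

```text
now 27.4 [ 0.5891 -0.2348  0.1277] yaw -1.4489534318997301 tilt [-0.0029  0.0009 -1.    ] F [-0.137  -0.3414 -0.8638] w 4.307515302849544 q [-0.4878  0.4717  1.5055 -0.0006  1.1673 -0.4623]
slide cm [12.8646  0.4522  0.421 ] rotx -0.04895343189973289
panel x -113.93068075562189 y 4.162569218458534 z 127.66187809233703 F [-0.137  -0.3414 -0.8638] yaw -1.4489534318997301 t 27.4 w 4.307515302849544
```

Call:
send_rows --plan '[{"slide":[0,0.4,0.4],"delta_rot":[0,0,0],"jaw":3.5},{"slide":[4,0.4,0.4],"delta_rot":[0,0,0],"jaw":3.5},{"slide":[8,0.4,0.4],"delta_rot":[0,0,0],"jaw":3.5},{"slide":[11,0.4,0.4],"delta_rot":[0,0,0],"jaw":3.5},{"slide":[12.3,0.4,0.4],"delta_rot":[0,0,0],"jaw":3.5},{"slide":[12.7,0.4,0.4],"delta_rot":[0,0,0],"jaw":3.5},{"slide":[12.7,0.4,0.4],"delta_rot":[0,0,0],"jaw":3.5}]'

```text
t: 28.1
position: [0.5948, -0.2399, 0.0024]
tcp_rot: [0.506, 0.494, -0.506, 0.494]
force: [-0.2, -0.8, -0.9]
gripper_width: 0.507
```

```bash
python3 -c "
from h import *
pan()"
```

```text
panel x -118.88303968448702 y -1.6758509468244565 z 2.3542665824164284 F [-0.179  -0.84   -0.8677] yaw -1.441753353125534 t 28.1 w 4.313655975636397
```

Call:
send_rows --plan '[{"slide":[0.25,-0.12,0],"delta_rot":[0,0,0],"jaw":3.5},{"slide":[0.25,-0.12,-1.5],"delta_rot":[0,0,0],"jaw":3.5},{"slide":[0.25,-0.12,-3],"delta_rot":[0,0,0],"jaw":3.5},{"slide":[0.25,-0.12,-4.5],"delta_rot":[0,0,0],"jaw":3.5},{"slide":[0.25,-0.12,-6],"delta_rot":[0,0,0],"jaw":3.5},{"slide":[0.25,-0.12,-6],"delta_rot":[0,0,0],"jaw":3.5}]'

```text
t: 28.7
position: [0.5957, -0.1762, 0.0002]
tcp_rot: [0.506, 0.494, -0.505, 0.494]
force: [1.1, 6.4, 8.3]
gripper_width: 0.509
```

```bash
python3 -c "
from h import *
pan()"
```

```text
panel x -55.182016807649426 y -1.0132390929061765 z 0.21648388483960085 F [1.1413 6.3991 8.2781] yaw -1.2942220054603193 t 28.7 w 4.329498137947927
```

Call:
send_rows --plan '[{"slide":[-0.12,-0.05,0],"delta_rot":[0,0,0],"jaw":3.5},{"slide":[-0.12,-0.05,-1.5],"delta_rot":[0,0,0],"jaw":3.5},{"slide":[-0.12,-0.05,-3],"delta_rot":[0,0,0],"jaw":3.5},{"slide":[-0.12,-0.05,-3.8],"delta_rot":[0,0,0],"jaw":3.5},{"slide":[-0.12,-0.05,-4.1],"delta_rot":[0,0,0],"jaw":3.5},{"slide":[-0.12,-0.05,-4.3],"delta_rot":[0,0,0],"jaw":3.5},{"slide":[-0.12,-0.05,-4.4],"delta_rot":[0,0,0],"jaw":3.5}]'

```text
t: 29.4
position: [0.5961, -0.136, 0.0006]
tcp_rot: [-0.506, -0.493, 0.506, -0.494]
force: [0.7, -5.2, -2.0]
gripper_width: 0.511
```

```bash
python3 -c "
from h import *
pan()"
```

```text
panel x -15.022110868945926 y -0.4299031334207994 z 0.5854021745404712 F [ 0.7181 -5.2436 -1.9647] yaw -1.3799810272748767 t 29.4 w 4.345994848656777
```

Call:
send_rows --plan '[{"slide":[0,0,-0.2],"delta_rot":[0,0,0],"jaw":3.5},{"slide":[0,0,-0.25],"delta_rot":[0,0,0],"jaw":3.5}]'

```text
t: 29.6
position: [0.5962, -0.1361, 0.0009]
tcp_rot: [-0.505, -0.493, 0.507, -0.495]
force: [-0.6, -12.4, -0.8]
gripper_width: 0.511
```

```bash
python3 -c "
from h import *
pan()"
```

```text
panel x -15.08259863297352 y -0.5882606493327124 z 0.909318262554748 F [ -0.605  -12.385   -0.7989] yaw -1.3657831428857659 t 29.6 w 4.342493118708065
```

Call:
send_rows --plan '[{"slide":[0,0,0],"delta_rot":[0,0,0],"jaw":6},{"slide":[0,0,0],"delta_rot":[0,0,0],"jaw":6},{"slide":[-5,0,0],"delta_rot":[0,0,0],"jaw":6},{"slide":[-10,0,0],"delta_rot":[0,0,0],"jaw":6},{"slide":[-15,1,1.5],"delta_rot":[0,0,0],"jaw":6},{"slide":[-20,2.4,3.5],"delta_rot":[0,0,0],"jaw":6},{"slide":[-20,2.4,3.5],"delta_rot":[0,0,0],"jaw":6},{"slide":[-20,2.4,3.5],"delta_rot":[0,0,0],"jaw":6}]'

```text
t: 30.4
position: [0.6203, -0.1691, 0.2028]
tcp_rot: [0.507, 0.492, -0.505, 0.495]
force: [-1.2, 0.7, -0.9]
gripper_width: 0.701
```

```bash
python3 - <<'E'
from h import *
m,im=snap("r1");pan()
for x in (60,24,-12):
    g=O+U*x/1000; r=strip(m,im,g,z=.067)
    for o in r[:1]: d=o[1]-O; print(x,"strip panel",d@U*1000,d@[-U[1],U[0]]*1000,o[2:5],o[5])
# bar: fin top z=.04 black, bar top z=.01
k=cv2.inRange(cv2.GaussianBlur(im.max(2),(0,0),1),0,50)
cs,_=cv2.findContours(k,cv2.RETR_EXTERNAL,cv2.CHAIN_APPROX_NONE)
for c in cs:
    if cv2.contourArea(c)>300: print(cv2.contourArea(c),cv2.minAreaRect(c), onz(m,*c[:,0].mean(0),.03))
print("expected fin px",proj(m,(.676,-.148,.04)))
E
```

```text
panel x -46.45580958687462 y -23.549519236711973 z 200.3955137260514 F [-0.6447  0.0637 -0.0986] yaw -1.42043740808073 t 30.45 w 5.935363210289602
60 strip panel 59.885284193038935 0.17091384124758172 (87.27236938476562, 20.729875564575195, 6.9378743171691895) [224.  50.]
24 strip panel 23.645582289886473 0.25293288269034975 (87.3780288696289, 22.35056495666504, 8.988578796386719) [224.9565  94.2609]
-12 strip panel -12.727808715820325 0.28718115234371683 (87.430419921875, 24.04452896118164, 9.354395866394043) [225.8806 135.209 ]
29835.0 ((255.5, 316.5), (133.0, 511.0), 90.0) [ 0.6194 -0.4062  0.03  ]
1926.0 ((229.5, 272.5), (53.0, 45.0), 90.0) [ 0.5891 -0.2986  0.03  ]
7113.0 ((459.32257080078125, 193.998046875), (59.914031982421875, 135.59490966796875), 28.70595359802246) [ 0.8434 -0.207   0.03  ]
769.0 ((310.7276306152344, 143.64202880859375), (49.27885055541992, 17.59067726135254), 86.42366790771484) [ 0.6804 -0.1497  0.03  ]
expected fin px (np.float64(308.0404359703015), np.float64(143.62083494490284))
```

```bash
python3 - <<'E'
from h import *
m,im=load("r1")
k=cv2.inRange(cv2.GaussianBlur(im.max(2),(0,0),1),0,60)
cs,_=cv2.findContours(k,cv2.RETR_EXTERNAL,cv2.CHAIN_APPROX_NONE)
c=min(cs,key=lambda c:abs(c[:,0].mean(0)-[310,143]).sum())[:,0]
rows=range(130,158)
R_=np.array([onz(m,c[c[:,1]==v][:,0].max()+.5,v,.04)[:2] for v in rows]);L_=np.array([onz(m,c[c[:,1]==v][:,0].min()-.5,v,.01)[:2] for v in rows])
fr=np.polyfit(R_[:,1],R_[:,0],1);fl=np.polyfit(L_[:,1],L_[:,0],1);print("angles",90-np.degrees(np.arctan(fr[0])),90-np.degrees(np.arctan(fl[0])))
print("x right/left at y=-.15",np.polyval(fr,-.15),np.polyval(fl,-.15))
t=c[c[:,1].argmin()];b=c[c[:,1].argmax()];print("top/bot",t,b,onz(m,*t,.01),onz(m,*t,.04),onz(m,*b,.04))
# bar edges from tan/white difference: R-B
g=cv2.GaussianBlur(im,(0,0),.8).astype(int)
for v in (60,90,200,225):
    row=g[v,280:350]; print(v,(row[:,2]-row[:,0])[::3], row.max(1)[::3])
E
```

```text
angles 93.28394018869119 93.77872848464474
x right/left at y=-.15 0.6878365840707117 0.6730919671139437
top/bot [306 119] [307 168] [ 0.678  -0.1264  0.01  ] [ 0.6733 -0.1235  0.04  ] [ 0.6756 -0.1733  0.04  ]
60 [23 24 24 23  5  0 -3 -3 -1  2  3  2  3 22 24 23 24 24 24 25 24 24 24 24] [158 161 161 157 111 178 180 182 181 179 176 178 170 163 165 164 165 166
 166 167 167 167 167 167]
90 [23 24 24 24 16  5 -1  1 -1  3  4  4  3 19 25 25 24 24 24 24 23 24 23 23] [151 158 160 161 111 147 181 181 180 177 177 176 177 160 163 162 163 164
 165 164 163 165 164 165]
200 [24 25 25 24 24 24 17  5  6  6  5  6  6  6 13 24 23 24 24 25 24 23 24 24] [165 166 166 165 164 164 117 145 172 174 175 173 168 171 161 165 165 165
 165 166 164 164 165 166]
225 [25 24 25 24 24 24 22  9  5  6  5  6  5  5  7 23 24 24 24 23 23 22 21 22] [168 167 167 167 168 167 156 112 165 173 171 170 165 166 161 164 167 166
 165 162 155 145 138 143]
```

The row is seated: the strips are at panel x 59.9, 23.6 and −12.7 mm, with y within 0.3 mm. Bar fin: (0.6805,−0.150), axis 94°. I go and grip it.

Call:
send_rows --plan '[{"slide":[0,3,-1],"delta_rot":[-5.4,0,0],"jaw":4},{"slide":[4,6,-2],"delta_rot":[-5.4,0,0],"jaw":4},{"slide":[9,6,-2],"delta_rot":[-5.4,0,0],"jaw":4},{"slide":[14,6,-2],"delta_rot":[-5.4,0,0],"jaw":4},{"slide":[16,6,-2],"delta_rot":[-5.4,0,0],"jaw":4},{"slide":[16,6,-2],"delta_rot":[-5.4,0,0],"jaw":4}]'

```text
t: 31.05
position: [0.6726, -0.1469, 0.0332]
tcp_rot: [0.48, 0.522, -0.484, 0.513]
force: [-0.3, 0.5, 0.3]
gripper_width: 0.469
```

```bash
python3 -c "
from h import *
go((.6805,-.150,-.022),4)
m,im=snap('f1')
for o in strip(m,im,np.array([.6805,-.15]),z=.04): print(o)"
```

```text
now 31.05 [ 0.6726 -0.1469  0.0332] yaw 4.027319849081039 tilt [-0.0135  0.0047 -0.9999] F [-0.3217  0.4523  0.3034] w 3.985377792529827 q [-0.3155  0.6486  1.4385  0.0004  1.0688 -0.3859]
slide cm [5.5089 0.8388 0.3929] rotx 0.027319849081038683
(np.float64(0.06522177382317242), array([ 0.6171, -0.1348]), 88.7885513305664, 12.4381742477417, 3.814990997314453, array([154.3913, 206.5   ]))
(np.float64(0.08073834245825762), array([ 0.6185, -0.0983]), 88.89173889160156, 10.934597969055176, 3.0834174156188965, array([155.8936, 139.2553]))
(np.float64(0.10010805876885769), array([ 0.5804, -0.1467]), 89.01383972167969, 30.277301788330078, 13.753985404968262, array([ 88.5985, 221.2555]))
```

Call:
send_rows --plan '[{"slide":[0,0.3,0.3],"delta_rot":[0,0,0],"jaw":4},{"slide":[0,0.3,0.3],"delta_rot":[0,0,0],"jaw":4},{"slide":[0,0.3,0.3],"delta_rot":[0,0,0],"jaw":4}]'

```text
t: 31.4
position: [0.6838, -0.1532, 0.0425]
tcp_rot: [0.483, 0.516, -0.482, 0.518]
force: [0.2, -0.3, 0.3]
gripper_width: 0.464
```

```bash
python3 -c "
from h import *
go((.6805,-.150,-.022),4)"
```

```text
now 31.4 [ 0.6838 -0.1532  0.0425] yaw 3.9872451604607244 tilt [ 0.0032 -0.001  -1.    ] F [ 0.2063 -0.3479  0.3438] w 3.9451663309953298 q [-0.3188  0.6443  1.4191  0.      1.0749 -0.3884]
slide cm [ 6.4473 -0.332  -0.3473] rotx -0.01275483953926937
```

Back out the correction and descend in stages.

Call:
send_rows --plan '[{"slide":[0,-0.3,-0.3],"delta_rot":[0,0,0],"jaw":4},{"slide":[2,-0.3,-0.3],"delta_rot":[0,0,0],"jaw":4},{"slide":[4,-0.3,-0.3],"delta_rot":[0,0,0],"jaw":4},{"slide":[5.5,-0.3,-0.3],"delta_rot":[0,0,0],"jaw":4},{"slide":[5.5,-0.3,-0.3],"delta_rot":[0,0,0],"jaw":4},{"slide":[5.5,-0.3,-0.3],"delta_rot":[0,0,0],"jaw":4}]'

```text
t: 32.0
position: [0.6791, -0.1497, -0.0144]
tcp_rot: [0.482, 0.517, -0.482, 0.517]
force: [0.7, -0.5, -0.2]
gripper_width: 0.467
```

```bash
python3 -c "
from h import *
go((.6805,-.150,-.022),4)"
```

```text
now 32.0 [ 0.6791 -0.1497 -0.0144] yaw 4.000574557802722 tilt [-0.0004  0.0002 -1.    ] F [ 0.6708 -0.478  -0.1876] w 3.966676637159858 q [-0.3162  0.7069  1.4617  0.      0.9733 -0.3861]
slide cm [0.7644 0.1378 0.0396] rotx 0.0005745578027216425
```

Call:
send_rows --plan '[{"slide":[0.3,0.1,0],"delta_rot":[0,0,0],"jaw":4},{"slide":[0.7,0.1,0],"delta_rot":[0,0,0],"jaw":4},{"slide":[0.7,0.1,0],"delta_rot":[0,0,0],"jaw":0.8},{"slide":[0.7,0.1,0],"delta_rot":[0,0,0],"jaw":0.8},{"slide":[0.7,0.1,0],"delta_rot":[0,0,0],"jaw":0.8},{"slide":[0.7,0.1,0],"delta_rot":[0,0,0],"jaw":0.8}]' --force 70

```text
t: 32.6
position: [0.6805, -0.1498, -0.0211]
tcp_rot: [0.482, 0.517, -0.482, 0.517]
force: [0.3, 0.7, 1.9]
gripper_width: 0.171
```

Call:
send_rows --plan '[{"slide":[-1,0,0],"delta_rot":[0,0,0],"jaw":0.8},{"slide":[-3,0,0],"delta_rot":[0,0,0],"jaw":0.8},{"slide":[-3,0,0],"delta_rot":[0,0,0],"jaw":0.8}]'

```text
t: 32.9
position: [0.6821, -0.1504, 0.0111]
tcp_rot: [0.483, 0.516, -0.482, 0.518]
force: [0.8, -1.8, -1.5]
gripper_width: 0.17
```

```bash
python3 -c "
from h import *
go((.596,-.121,.115),-1.4);print(manip.state()['ft_torque'])"
```

```text
now 32.9 [ 0.6821 -0.1504  0.0111] yaw 4.001886639236368 tilt [ 0.0039 -0.0014 -1.    ] F [ 0.7873 -1.7684 -1.5446] w 1.4415934155792167 q [-0.3158  0.6773  1.4454 -0.0001  1.0148 -0.3856]
slide cm [-10.4228  -8.3426  -3.5144] rotx 5.401886639236366
[-0.0239 -0.0383 -0.0292]
```

Call:
send_rows --plan '[{"slide":[-4,0,0],"delta_rot":[0,0,0],"jaw":0.8},{"slide":[-8,0,0],"delta_rot":[0,0,0],"jaw":0.8},{"slide":[-11,-1,-0.5],"delta_rot":[1,0,0],"jaw":0.8},{"slide":[-11,-3,-1.5],"delta_rot":[2,0,0],"jaw":0.8},{"slide":[-11,-5,-2.5],"delta_rot":[3.5,0,0],"jaw":0.8},{"slide":[-11,-7,-3.5],"delta_rot":[5.4,0,0],"jaw":0.8},{"slide":[-11,-8.3,-3.5],"delta_rot":[5.4,0,0],"jaw":0.8},{"slide":[-11,-8.3,-3.5],"delta_rot":[5.4,0,0],"jaw":0.8}]'

```text
t: 33.7
position: [0.5928, -0.1205, 0.1181]
tcp_rot: [-0.505, -0.495, 0.506, -0.493]
force: [0.1, 0.8, -2.1]
gripper_width: 0.173
```

Call:
send_rows --plan '[{"slide":[0,0,0],"delta_rot":[0,0,0],"jaw":0.8},{"slide":[0,0,0],"delta_rot":[0,0,0],"jaw":0.8}]'

```text
t: 33.9
position: [0.5964, -0.1213, 0.1186]
tcp_rot: [0.506, 0.493, -0.506, 0.494]
force: [-0.5, 0.4, -2.2]
gripper_width: 0.171
```

```bash
python3 - <<'E'
from h import *
go((.596,-.121,.0587),-1.4);pan()
p=manip.state()["position"]; zt=p[2]+.0213+.01
for n in("side","scene"):
    m=manip.camera_model(n);im=manip.camera(n);cv2.imwrite(f"pics/bar_{n}.png",im);np.save(f"pics/bar_{n}.npy",m,allow_pickle=True)
    for s in(.185,-.185): print(n,s,proj(m,np.r_[p[:2]+U*s,zt]))
E
```

```text
now 33.9 [ 0.5964 -0.1213  0.1186] yaw -1.4010115576290267 tilt [ 0.0014 -0.0005 -1.    ] F [-0.5303  0.3691 -2.1987] w 1.457077651056195 q [-0.3142  0.4455  1.5783  0.      1.1163 -0.2897]
slide cm [ 5.9884 -0.0488 -0.036 ] rotx -0.001011557629027493
panel x -0.33490243822247107 y -0.40331139068452687 z 118.584736967978 F [-0.5303  0.3691 -2.1987] yaw -1.4010115576290267 t 33.9 w 1.457077651056195
side 0.185 (np.float64(248.30052444886692), np.float64(151.34297547346364))
side -0.185 (np.float64(253.76398917424632), np.float64(241.68378231413743))
scene 0.185 (np.float64(275.724658853435), np.float64(210.6746715386027))
scene -0.185 (np.float64(206.01205877313748), np.float64(123.22474919173031))
```

```bash
python3 - <<'E'
from h import *
p=np.array([.5964,-.1213]);zt=.1186+.0213+.01
for n in("side","scene"):
    m=np.load(f"pics/bar_{n}.npy",allow_pickle=True).item();im=cv2.imread(f"pics/bar_{n}.png").astype(np.float32)
    for e in (1,-1):
        out=[]
        for s in np.arange(.170,.203,.002):
            u,v=proj(m,np.r_[p+U*s*e,zt]); px=cv2.getRectSubPix(im,(1,1),(u,v))[0,0]; out.append((int(px.max()),int(px[2]-px[0])))
        print(n,e,out)
E
```

```text
side 1 [(23, 1), (26, 1), (29, 3), (32, 4), (37, 5), (41, 5), (46, 6), (49, 7), (53, 7), (56, 8), (58, 9), (60, 10), (62, 11), (64, 12), (66, 13), (68, 14), (71, 15)]
side -1 [(177, 13), (177, 13), (177, 12), (177, 11), (178, 11), (177, 11), (174, 11), (161, 10), (142, 9), (115, 8), (97, 7), (101, 8), (118, 9), (137, 11), (143, 13), (137, 14), (124, 14)]
scene 1 [(152, 7), (151, 7), (152, 7), (151, 7), (151, 6), (152, 7), (154, 6), (152, 4), (150, -1), (86, 2), (76, 6), (81, 6), (90, 8), (89, 8), (94, 10), (84, 8), (104, 13)]
scene -1 [(150, 7), (149, 5), (148, 5), (148, 5), (148, 5), (149, 6), (151, 12), (154, 18), (156, 23), (156, 23), (155, 23), (155, 23), (156, 23), (156, 23), (156, 23), (156, 24), (156, 24)]
```

Bar ends lie at +187/−182 mm (scene) and −185 mm (side), so it is centred to about 2 mm and on the line. I lower it.

Call:
send_rows --plan '[{"slide":[2,-0.03,0.1],"delta_rot":[0,0,0],"jaw":0.8},{"slide":[4,-0.03,0.1],"delta_rot":[0,0,0],"jaw":0.8},{"slide":[5,-0.03,0.1],"delta_rot":[0,0,0],"jaw":0.8},{"slide":[5.6,-0.03,0.1],"delta_rot":[0,0,0],"jaw":0.8},{"slide":[5.6,-0.03,0.1],"delta_rot":[0,0,0],"jaw":0.8}]'

```text
t: 34.5
position: [0.5947, -0.1216, 0.0619]
tcp_rot: [-0.506, -0.494, 0.506, -0.494]
force: [0.5, 0.2, -2.3]
gripper_width: 0.174
```

```bash
python3 -c "
from h import *
pan();print(manip.state()['ft_torque'])"
```

```text
panel x -0.6155689711557527 y 1.258113113429446 z 61.8980791755171 F [ 0.495   0.2466 -2.2918] yaw -1.4042793837573129 t 34.5 w 1.480369219516809
[-0.0223 -0.125  -0.0573]
```

Call:
send_rows --plan '[{"slide":[0.15,0.08,0],"delta_rot":[0,0,0],"jaw":0.8},{"slide":[0.3,0.08,0],"delta_rot":[0,0,0],"jaw":0.8},{"slide":[0.4,0.08,0],"delta_rot":[0,0,0],"jaw":0.8},{"slide":[0.4,0.08,0],"delta_rot":[0,0,0],"jaw":0.8}]'

```text
t: 34.9
position: [0.5956, -0.1217, 0.0589]
tcp_rot: [0.506, 0.494, -0.506, 0.494]
force: [0.5, -0.2, -2.1]
gripper_width: 0.174
```

```bash
python3 -c "
from h import *
pan();print(manip.state()['ft_torque'])"
```

```text
panel x -0.6973613438589403 y 0.3404514564100582 z 58.86654546533759 F [ 0.5066 -0.193  -2.1493] yaw -1.3921438580994365 t 34.9 w 1.4827672591336916
[-0.033  -0.0032  0.0128]
```

Call:
send_rows --plan '[{"slide":[0.1,0,0],"delta_rot":[0,0,0],"jaw":0.8},{"slide":[0.2,0,0],"delta_rot":[0,0,0],"jaw":0.8},{"slide":[0.2,0,0],"delta_rot":[0,0,0],"jaw":0.8}]'

```text
t: 35.2
position: [0.5957, -0.1217, 0.0588]
tcp_rot: [0.506, 0.494, -0.506, 0.494]
force: [-4.3, 1.4, 14.1]
gripper_width: 0.174
```

```bash
python3 -c "
from h import *
pan();print(manip.state()['ft_torque'])"
```

```text
panel x -0.7327878202763507 y 0.24631303346802003 z 58.798736363477516 F [-4.3192  1.4032 14.1209] yaw -1.3912572677862336 t 35.2 w 1.4789005275799696
[ 0.2195  0.8381 -0.0112]
```

It rests at the expected height. I release and lift clear.

Call:
send_rows --plan '[{"slide":[-0.15,0,0],"delta_rot":[0,0,0],"jaw":0.8},{"slide":[-0.15,0,0],"delta_rot":[0,0,0],"jaw":3.5},{"slide":[-0.15,0,0],"delta_rot":[0,0,0],"jaw":3.5},{"slide":[-2,0,0],"delta_rot":[0,0,0],"jaw":3.5},{"slide":[-6,0,0],"delta_rot":[0,0,0],"jaw":3.5},{"slide":[-11,0,0],"delta_rot":[0,0,0],"jaw":3.5},{"slide":[-16,0,0],"delta_rot":[0,0,0],"jaw":3.5},{"slide":[-21,0,0],"delta_rot":[0,0,0],"jaw":3.5}]'

```text
t: 36.0
position: [0.5951, -0.1215, 0.2682]
tcp_rot: [-0.506, -0.494, 0.506, -0.494]
force: [1.2, -0.3, -0.5]
gripper_width: 0.408
```

Call:
send_rows --plan '[{"slide":[-10,-8,5],"delta_rot":[0,0,0],"jaw":3.5},{"slide":[-10,-8,5],"delta_rot":[0,0,0],"jaw":3.5},{"slide":[-10,-12,9],"delta_rot":[0,0,0],"jaw":3.5},{"slide":[-10,-12,9],"delta_rot":[0,0,0],"jaw":3.5},{"slide":[-10,-12,9],"delta_rot":[0,0,0],"jaw":3.5}]'

```text
t: 36.5
position: [0.4714, -0.2114, 0.3688]
tcp_rot: [-0.507, -0.492, 0.507, -0.494]
force: [0.3, -0.8, -0.6]
gripper_width: 0.409
```

```bash
python3 - <<'E'
from h import *
pan()
m,w=snap("fin"); a=manip.camera("scene"); sm=manip.camera_model("scene")
zt=.09
for n,M,im in(("scene",sm,a),("wrist",m,w)):
    im=im.astype(np.float32)
    for e in(1,-1):
        q=[]
        for s in np.arange(.170,.203,.002):
            u,v=proj(M,np.r_[O+U*s*e,zt])
            if 0<u<511 and 0<v<383: px=cv2.getRectSubPix(im,(1,1),(u,v))[0,0];q.append((int(px.max()),int(px[2]-px[0])))
        print(n,e,q)
c=np.zeros((600,800,3),np.uint8);c[:384,:512]=w
b=cv2.resize(a[110:270,150:400],(800,512),interpolation=2)
c=np.zeros((600,800,3),np.uint8);c[:384,:480]=w[:,32:];
z=cv2.resize(a[120:240,180:300],(320,320),interpolation=2);c[:320,480:]=z
z=cv2.resize(a[230:330,290:400],(297,270),interpolation=2);c[325:595,490:787]=z
s=cv2.resize(manip.camera("side")[110:290,150:360],(252,216));c[384:600,:252]=s
cv2.imwrite("pics/final.png",c)
E
```

```text
panel x -93.3871293865179 y 122.39719327372151 z 368.8446192077325 F [ 0.3193 -0.8477 -0.6367] yaw -1.6082247520010615 t 36.5 w 3.475041597658051
scene 1 [(144, 6), (144, 6), (144, 6), (144, 6), (145, 7), (144, 7), (144, 6), (131, 5), (84, 3), (42, 2), (27, 1), (22, -1), (23, -2), (23, 0), (21, 0), (30, 0), (47, 4)]
scene -1 [(140, 6), (140, 6), (140, 6), (141, 6), (141, 6), (143, 3), (147, 0), (141, 7), (137, 14), (136, 19), (137, 20), (136, 20), (137, 20), (138, 20), (138, 20), (138, 20), (140, 21)]
wrist 1 []
wrist -1 [(178, 5), (176, 5), (179, 5), (180, 4), (180, 5), (179, 5), (179, 5), (177, 3), (170, 8), (167, 20), (172, 24), (172, 25), (172, 23), (171, 25), (172, 25), (172, 25), (173, 25)]
```

View pics/final.png

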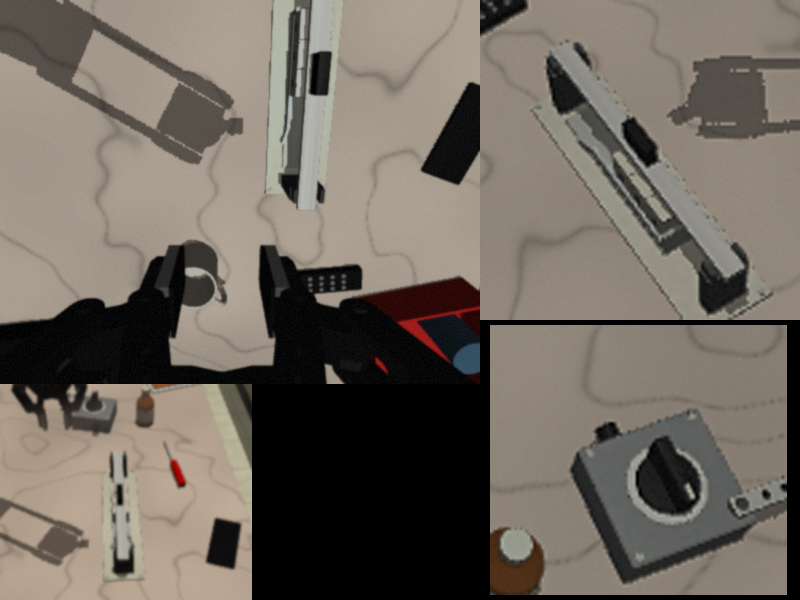

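The final picture shows the bar lying in both brackets, the row beneath it, the handle across the box with the hasp out, and the bystanders in place. The bar ends are within about 2 mm of ±185 mm. I hand in.

```bash
python3 -c "
from plant import manip
print(manip.finish_job(), manip.state()['t'])"
```

```text
the job is handed in; nothing more can be done
the job is handed in; nothing more can be done
```

The job is done and handed in at about 37 s of the 208 s allowed; no verdict was reported.

- **Isolator and hasp:** I turned the isolator to its off stop, where the torque rose to 0.8 N m. I then swung the hasp out to its stop. The last picture shows the handle across the box and the hasp out.
- **Modules:** I found three modules and no fourth in any view. They were slid in from the mouth, each pushed up to contact with about 10–12 N. Before the bar went on, their toggle strips measured at panel x 59.9, 23.6 and −12.7 mm (targets 60, 24, −12), with less than 0.3 mm sideways error.
- **Cover bar:** The bar came to rest at the expected height in both notches. After release its ends were within about 2 mm of ±185 mm. In the last picture it lies in both brackets, with the gripper clear of everything.
- **Bystanders:** The mug, remote, sauce bottle and screwdriver look undisturbed. I judged this only by eye, not by measurement.

**Checks that disagreed:**
- **Finger tips:** They stand about 40 mm behind the reported TCP, so my first try at the handle closed above it on nothing. I corrected all later heights for this.
- **Bar centring:** While the bar was held, the scene and side views differed by about 3 mm on the position of its −x end.

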